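# Clear the carving bench: empty the offcut tray and stack the gouge cases

## Robot

A 7-joint arm with a two-finger parallel gripper is mounted at the origin on the work surface. World frame = base frame: x ahead of the robot, y to its left, z up, the work surface at z = 0. Lengths are in m, angles in rad, forces in N, time in s.
With the tool pointing down it reaches from about 0.35 to 0.9 m from the base axis. Payload 8.1 kg.
Tool frame: the origin (TCP) lies on the centre line of the jaws, within the pads' length; the fingertips stand 11 mm ahead of it and the grasp point (between the pads) lies 8 mm behind it (arm.nose_length is the distance from the TCP to the fingertips, in m); z points along the fingers, y is the line along which they close (so a half turn about z gives the same grasp; the last joint's range is limited). The gripper opens to 92 mm and grips with 3 to 60 N. Pads are 19 mm wide; open, the fingers measure 130 mm over their backs; the gripper's body (75 mm by 190 mm) begins 47 mm behind the grasp point.
Start: joints at [-1.444, 0.434, 0.025, 1.573, -0.012, 1.134, -0.075], TCP at [0.142, 0.609, 0.214] pointing down, gripper open.
Joint ranges: [-2.62, 2.62], [-0.44, 2.09], [-1.27, 1.32], [0.08, 2.57], [-1.32, 4.46], [0.12, 2], [-2.74, 2.74]. Speed limits (rad/s): [2.22, 2.22, 3.01, 3.01, 3.14, 3.14, 3.14].

## Interface

Orientations are given as a rotation vector (axis times angle).
In Python, from cell import arm gives the robot as it stands.
- The arm moves only by the tool jog_arm, never from a script. Its argument "moves" is a list of rows, each a list of 4 numbers: the shift along the tool's x, y, z in m, then the turn about the tool's z in rad. In form: [[tx, ty, tz, spin], ...]. A call has 1 to 20 rows; each row is the pose to reach, as a shift and turn from the pose commanded when the call began, along the tool's axes at that moment; what a row does not reach only later rows make up. A row lasts 1/8 s, in which the tool goes at most 62.5 mm and 10.7 degrees, less where a joint would pass 70% of its speed; a pose out of reach is approached as far as the arm can. A call with a gripper value outside its range is refused whole. "hand" is the finger opening in m, from 0 to 0.0918, set as the call begins (left out, the last holds). The fingers move at their own pace and stop on an object; "newtons" is the grip in N (left out, the last holds). Time passes only in rows, so rows that repeat a pose let the fingers close. It gives the time, the measured TCP pose, the force, the opening and the grip force at its end, in the units of the state.
- arm.observe(): the state, without advancing time (a new reading comes with each control period).
- arm.get_image(name): name is "scene" or "top" or "wrist"; returns a dict with "color" (480x640x3 uint8, red, green, blue), "z_map" (480x640 float32, m along the optical axis (not along the pixel's ray), 0 where there is no reading), "fx", "fy", "cx", "cy" (pixels), "rvec" (rotation vector, rad) and "tvec" (3), from world to camera coordinates, as OpenCV has them. Camera axes: x right, y down, z forward; pixel columns grow to the right and rows downward; lengths in m; the calibration is good to about 2 mm. A picture is of the moment at which its call begins.
- arm.sign_off(): hands the job in; it is judged then, once.
The state is a dict: "clock": time; "joints": joint angles; "dq": joint speeds; "joint_efforts": joint torques, N m; "position": TCP position; "ee_rot": TCP orientation; "force": force on the tool from outside, world axes, zero at the start; "ft_torque": the same for the moment, N m; "width": opening from 0.0 (shut) to 1.0 (fully open); "gripper_force": force on a finger pad.
Only numpy, scipy, OpenCV 4.12 (cv2) and the standard library are available. Lean on these libraries where they do the work, as an engineer would, in place of code of your own. Each camera call takes 0.05 s, during which the arm holds its last target. There are 200 camera calls.

## Task

Clear the carver's bench: empty the wooden offcuts out of the steel tray into the scrap box and put the empty tray down upright in the middle of the rubber mat. Stack all the closed gouge cases that are there into one column in the middle of the plywood board, largest at the bottom and each one smaller than the one below, every case lid up, centred and square with the board. Leave the mallet, the glue bottle and the carved rosette where they are.

Things in the scene. Friction and masses are not known exactly. Their poses are not given: they have to be found in the camera images.
- case_a: the largest of up to four closed, solid wooden gouge cases (flat boxes with brass catches and level lids that do not open here), 170 mm long (x) x 68 mm wide (y) x 36 mm high; about 0.2 to 0.6 kg; starts lying flat on the bench in the row furthest from the robot. Three or four cases are there; an absent one reads None. Origin: centre of its underside, z up
- case_b: the second largest of up to four closed, solid wooden gouge cases (flat boxes with brass catches and level lids that do not open here), 145 mm long (x) x 63 mm wide (y) x 36 mm high; about 0.2 to 0.6 kg; starts lying flat on the bench in the row furthest from the robot. Three or four cases are there; an absent one reads None. Origin: centre of its underside, z up
- case_c: the third of up to four closed, solid wooden gouge cases (flat boxes with brass catches and level lids that do not open here), 120 mm long (x) x 58 mm wide (y) x 36 mm high; about 0.2 to 0.6 kg; starts lying flat on the bench in the row furthest from the robot. Three or four cases are there; an absent one reads None. Origin: centre of its underside, z up
- case_d: the smallest of up to four closed, solid wooden gouge cases (flat boxes with brass catches and level lids that do not open here), 95 mm long (x) x 53 mm wide (y) x 36 mm high; about 0.2 to 0.6 kg; starts lying flat on the bench in the row furthest from the robot. Three or four cases are there; an absent one reads None. Origin: centre of its underside, z up
- board: plain plywood base board, 200 mm (x) x 110 mm (y) x 12 mm high, fixed to the bench; the column of cases is to stand on it. At the start the loaded tray stands on it. Origin: centre of its underside, z up, so its top is 12 mm above the origin
- tray: steel tray 170 (x) x 130 (y) mm, 0.35 kg, 5 mm floor, 30 mm high walls on three sides, open at its +x end: tip that end down (a turn about +y) 45 degrees or more and the offcuts slide out. A flat-sided wooden handle bar spans it along y over its middle, 16 mm thick in x, 22 mm tall, centre line 89 mm above the origin. Origin: centre of underside, z up. Starts on the board
- scrapbox: open plywood scrap box, fixed to the bench, 190 x 190 x 75 mm outside, walls and floor 8 mm thick, open at the top; on the robot's left or right. Origin: centre of its underside, z up
- mat: black rubber mat, 190 mm (x) x 150 mm (y) x 4 mm, fixed to the bench on the other side of the robot from the scrap box: the empty tray's parking place. Origin: centre of its underside, z up
- offcut1: loose wooden offcut block, 60 x 28 x 24 mm (x, y, z), about 0.03 kg, lying in the tray at the start; there are two to four of them, an absent one reads None. Origin: centre of its underside in its own frame
- offcut2: loose wooden offcut block, 62 x 26 x 22 mm (x, y, z), about 0.03 kg, lying in the tray at the start; there are two to four of them, an absent one reads None. Origin: centre of its underside in its own frame
- offcut3: loose wooden offcut block, 60 x 30 x 22 mm (x, y, z), about 0.03 kg, lying in the tray at the start; there are two to four of them, an absent one reads None. Origin: centre of its underside in its own frame
- offcut4: loose wooden offcut block, 64 x 26 x 25 mm (x, y, z), about 0.03 kg, lying in the tray at the start; there are two to four of them, an absent one reads None. Origin: centre of its underside in its own frame
- mallet: bystander: carver's wooden mallet lying on the bench beyond the cases, about 225 mm long; origin under its head
- glue: bystander: white glue bottle, 64 mm across, 150 mm high, standing beyond the cases; origin at its base
- rosette: bystander: carved round wooden rosette, 140 mm across, about 22 mm thick, lying beyond the cases; origin at its underside

How it is judged:
By the outcome, as a careful person would: the job done as asked, in the order asked, and still so for the second after the job is handed in, with the robot touching nothing.
Of case_a, case_b, case_c, case_d only 3 to 4 are there at a start; the rules pass over those that are not, and their reading is None.
Of offcut1, offcut2, offcut3, offcut4 only 2 to 4 are there at a start; the rules pass over those that are not, and their reading is None.
At some moment in a run one of tray, offcut1, offcut2, offcut3, offcut4 may be knocked a few centimetres aside while the robot is not near it.
Once in a run the grip may slacken for a moment while it holds something.
It also fails if it takes over 208 s, if anything falls off the work surface, if the arm or the gripper's body presses on something with over 40 N, if the wrist force passes 120 N, or if a joint passes its speed limit or range.

## Working session

There is one attempt and no reset: what is moved stays moved. The work goes in short steps, Python scripts to look and compute and a tool call to move; the robot and the scene stay as the last step left them, time stands still between calls to the robot, and variables do not carry over. Pictures are saved under pics/ and viewed, at most 14 in all, crops included, and the job is handed in when it is done.

Besides the shell and the picture viewer there is one more tool, called as a command line: name --pt "numbers of a row" for each row, then --argument value for the rest. jog_arm: Moves the arm, as the interface text tells. Its arguments: {"type":"object","properties":{"moves":{"type":"array"},"hand":{"type":"number"},"newtons":{"type":"number"}},"required":["moves"]}

```bash
ls; mkdir -p pics; cat > h.py <<'E'
import numpy as np, cv2
from cell import arm
def get(n,save=None):
    im=arm.get_image(n)
    if save: cv2.imwrite('pics/'+save,cv2.cvtColor(im['color'],cv2.COLOR_RGB2BGR))
    return im
def cloud(im):
    R,_=cv2.Rodrigues(np.array(im['rvec'],float)); t=np.array(im['tvec'],float)
    z=im['z_map'].astype(float); v,u=np.mgrid[:480,:640]
    P=np.stack([(u-im['cx'])/im['fx']*z,(v-im['cy'])/im['fy']*z,z],-1)
    W=(P-t)@R; W[z==0]=np.nan
    return W
E
python3 - <<'E'
from h import *
print(arm.observe())
for n in ('top','scene'):
    im=get(n,n+'0.png'); np.savez('pics/'+n+'0.npz',**im)
    R,_=cv2.Rodrigues(np.array(im['rvec'],float)); print(n,im['fx'],-R.T@im['tvec'],R)
E
```

```text
pics
{'clock': 0.0, 'joints': array([-1.44356965,  0.4352134 ,  0.02496131,  1.57411579, -0.01157302,
        1.13398456, -0.07509661]), 'dq': array([ 1.40317939e-03, -1.69638831e-03,  8.49449132e-04,  9.51411516e-05,
       -1.55743971e-03, -6.23983179e-05, -1.39087064e-03]), 'joint_efforts': array([-1.33050980e-03, -6.67875338e+01,  9.84282866e-01, -3.14446628e+01,
       -6.05518674e-02,  4.33503720e-02,  1.62676165e-04]), 'position': array([0.1423187 , 0.6080286 , 0.21314358]), 'ee_rot': array([-3.60284263e-01, -3.12084558e+00,  2.47644429e-03]), 'force': array([-0.73964398,  0.14333104,  0.21037328]), 'ft_torque': array([0.02078248, 0.03005127, 0.01042023]), 'gripper_force': 0.0, 'width': 0.9990031258394277}
top 440.46538334233276 [0.51155342 0.01141329 0.96928459] [[ 0.0284376  -0.99924887  0.02632502]
 [-0.99395183 -0.03106181 -0.1053324 ]
 [ 0.10607098 -0.0231704  -0.99408857]]
scene 463.96925881207756 [1.0065869  0.66205512 0.82815396] [[-0.86425356  0.50265545  0.02008205]
 [ 0.33758691  0.60911018 -0.71764885]
 [-0.37296228 -0.61345113 -0.69611554]]
```

View pics/top0.png

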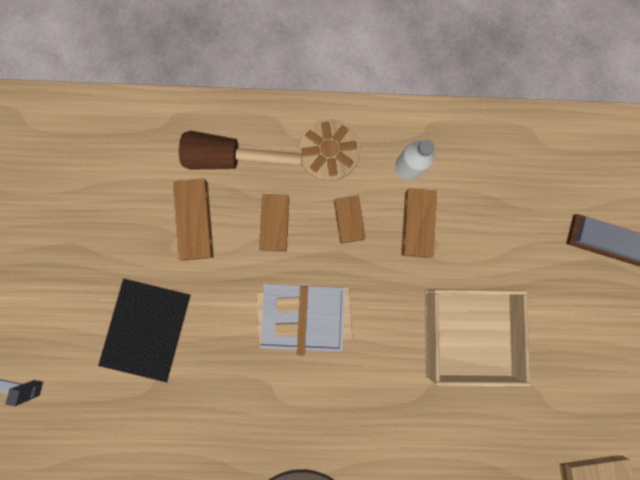

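View pics/scene0.png

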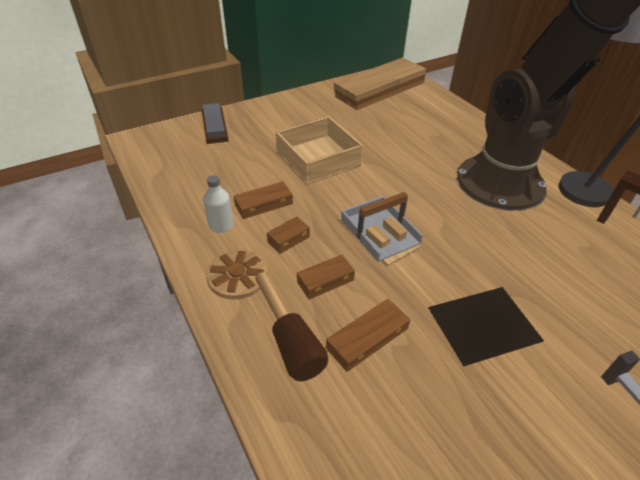

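The top view shows the tray at (302,318) with its open end to the left (+y) and two offcuts at about (287,305) and (287,328). The box is at (477,338) and the mat at (145,330). All four cases are in the far row: a (193,220), c (274,222), d (349,219), b (420,222). The scene view confirms this. The jog has no tilt, so I'll tip the tray over the box rim.

```bash
cat >> h.py <<'E'
def rect(W,m,minn=40):
    P=W[m]; n,l,s,c=cv2.connectedComponentsWithStats(m.astype(np.uint8))
    out=[]
    for i in range(1,n):
        if s[i,4]<minn: continue
        Q=W[l==i]; r=cv2.minAreaRect(Q[:,:2].astype(np.float32))
        (cx,cy),(w,h),a=r
        if h>w: w,h,a=h,w,a+90
        a=(a+90)%180-90
        out.append((round(cx,4),round(cy,4),round(np.median(Q[:,2]),4),round(w,3),round(h,3),round(a,1),s[i,4],tuple(np.round(c[i]).astype(int))))
    return out
E
python3 - <<'E'
from h import *
im=dict(np.load('pics/top0.npz')); W=cloud(im); z=W[...,2]
print('bench z',np.nanmedian(z[240:280,20:160]), np.nanstd(z[240:280,20:160]))
X,Y=W[...,0],W[...,1]
print('cases'); m=(z>.028)&(z<.042)&(X>.55)&(X<.85)
for r in rect(W,m):print(r)
print('rim');m=(z>.068)&(z<.082)&(Y<-.2)&(X<.6)&(Y>-.5)
for r in rect(W,m):print(r)
print('bar');m=(z>.09)&(z<.12)&(abs(Y)<.2)&(X<.65)&(X>.3)
for r in rect(W,m):print(r)
print('tray floor-ish');m=(z>.012)&(z<.06)&(abs(Y)<.2)&(X<.6)&(X>.25)
for r in rect(W,m):print(r)
print('mat');C=im['color'].astype(int);m=(C.sum(2)<120)&(z<.015)&(Y>.1)&(X>.2)&(X<.6)&(Y<.6)
for r in rect(W,m):print(r)
print('board'); m=(z>.007)&(z<.0155)&(abs(Y)<.2)&(X<.6)&(X>.3)
for r in rect(W,m,15):print(r)
# bar profile
hsv=cv2.cvtColor(im['color'],cv2.COLOR_RGB2HSV)
for v in (290,300,310,320,330,340,350): print(v,[ (u,)+tuple(np.round(W[v,u],3)) for u in range(296,310,3)])
E
```

```text
bench z 0.0009366348939958195 0.0017261923664132536
cases
(0.7567, -0.2077, np.float64(0.0355), 0.057, 0.019, 57.3, np.int32(57), (np.int64(405), np.int64(172)))
(0.6382, 0.2501, np.float64(0.037), 0.171, 0.069, 7.7, np.int32(2616), (np.int64(192), np.int64(219)))
(0.6459, -0.2389, np.float64(0.0371), 0.146, 0.065, -2.9, np.int32(1992), (np.int64(420), np.int64(222)))
(0.6366, 0.0758, np.float64(0.037), 0.12, 0.059, -0.7, np.int32(1524), (np.int64(274), np.int64(222)))
(0.6486, -0.0862, np.float64(0.0372), 0.096, 0.054, 10.0, np.int32(1102), (np.int64(349), np.int64(219)))
(0.6252, -0.6595, np.float64(0.0362), 0.14, 0.057, 74.5, np.int32(1575), (np.int64(610), np.int64(237)))
rim
(0.4103, -0.3535, np.float64(0.0754), 0.191, 0.19, -89.3, np.int32(1704), (np.int64(482), np.int64(339)))
bar
(0.4381, 0.009, np.float64(0.1129), 0.129, 0.016, -1.0, np.int32(568), (np.int64(302), np.int64(320)))
tray floor-ish
(0.5879, 0.0765, np.float64(0.0369), 0.058, 0.023, -89.5, np.int32(320), (np.int64(273), np.int64(244)))
(0.4385, 0.0627, np.float64(0.0192), 0.13, 0.09, -1.0, np.int32(2472), (np.int
[... 2013 characters left out ...]
8, np.float64(0.409), np.float64(-0.005), np.float64(0.017))]
340 [(296, np.float64(0.387), np.float64(0.02), np.float64(0.016)), (299, np.float64(0.4), np.float64(0.013), np.float64(0.115)), (302, np.float64(0.4), np.float64(0.008), np.float64(0.114)), (305, np.float64(0.4), np.float64(0.002), np.float64(0.111)), (308, np.float64(0.389), np.float64(-0.005), np.float64(0.02))]
350 [(296, np.float64(0.364), np.float64(0.02), np.float64(0.0)), (299, np.float64(0.382), np.float64(0.013), np.float64(0.113)), (302, np.float64(0.381), np.float64(0.007), np.float64(0.112)), (305, np.float64(0.365), np.float64(0.0), np.float64(0.001)), (308, np.float64(0.365), np.float64(-0.006), np.float64(0.003))]
```

```bash
cat >> h.py <<'E'
from scipy.spatial.transform import Rotation as Ro
def go(x,y,z,yaw):
    "row from the current pose to TCP x,y,z with tool y at world angle yaw (deg)"
    o=arm.observe(); R=Ro.from_rotvec(o['ee_rot']).as_matrix()
    y0=np.degrees(np.arctan2(R[1,1],R[0,1])); s=-(yaw-y0)
    s=(s+180)%360-180
    d=R.T@(np.array([x,y,z])-o['position'])
    print('pos',o['position'].round(4),'yaw',round(y0,2),'tilt',R[:,2].round(4),'F',o['force'].round(1),'w',round(o['width']*.0918,4),'gf',round(o['gripper_force'],1),'t',round(o['clock'],2),'j',o['joints'].round(2))
    print('row',d.round(4),'spin',round(np.radians(s),4))
E
python3 -c "
from h import *
go(.438,.009,.20,-91)"
```

```text
pos [0.1423 0.6081 0.2132] yaw 76.83 tilt [-2.0e-04 -1.4e-03 -1.0e+00] F [ 0.7 -0.7  1. ] w 0.0917 gf 0.0 t 0.1 j [-1.44  0.44  0.02  1.57 -0.01  1.13 -0.08]
row [-0.4244 -0.516   0.014 ] spin 2.9292
```

jog_arm --pt "-0.05 -0.06 0 0.18" --pt "-0.1 -0.12 0 0.36" --pt "-0.15 -0.18 0 0.54" --pt "-0.2 -0.24 0 0.72" --pt "-0.25 -0.3 0 0.9" --pt "-0.3 -0.36 0 1.08" --pt "-0.35 -0.42 0.01 1.26" --pt "-0.39 -0.47 0.014 1.44" --pt "-0.424 -0.516 0.014 1.62" --pt "-0.424 -0.516 0.014 1.8" --pt "-0.424 -0.516 0.014 1.98" --pt "-0.424 -0.516 0.014 2.16" --pt "-0.424 -0.516 0.014 2.34" --pt "-0.424 -0.516 0.014 2.52" --pt "-0.424 -0.516 0.014 2.7" --pt "-0.424 -0.516 0.014 2.93" --pt "-0.424 -0.516 0.014 2.93" --pt "-0.424 -0.516 0.014 2.93" --pt "-0.424 -0.516 0.014 2.93" --hand 0.06

```text
clock: 2.48
position: [0.4375, 0.0096, 0.1999]
ee_rot: [-3.141, 0.027, 0.0]
force: [-0.4, 0.4, -0.1]
width: 0.652
gripper_force: 0.0
```

```bash
python3 -c "
from h import *
im=get('top','top1.png');W=cloud(im);z=W[...,2];X,Y=W[...,0],W[...,1]
C=im['color'].astype(int); C0=np.load('pics/top0.npz')['color'].astype(int)
go(.438,.009,.095,-91)"
```

```text
pos [0.4376 0.0095 0.1999] yaw -90.99 tilt [-1.e-04  0.e+00 -1.e+00] F [-0.2  0.1 -0. ] w 0.0598 gf 0.0 t 2.52 j [-0.89  0.16  0.88  2.07 -0.15  0.97 -1.53]
row [0.0005 0.0005 0.1049] spin 0.0002
```

View pics/top1.png

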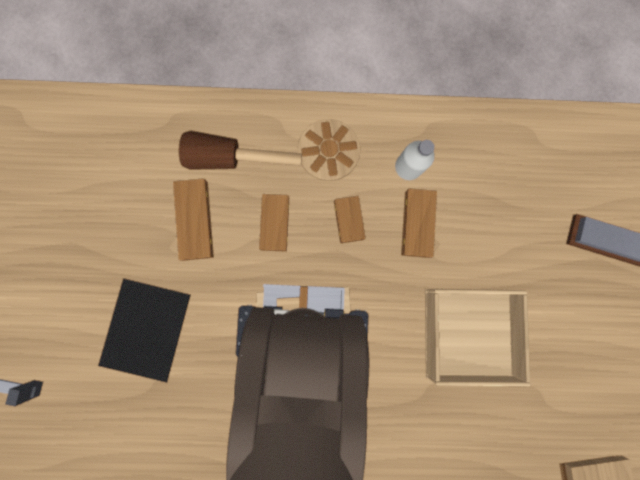

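The tray has not moved and the arm hangs over it at about (303,320).

jog_arm --pt "0 0 0.03 0" --pt "0 0 0.06 0" --pt "0 0 0.085 0" --pt "0 0 0.1 0" --pt "0 0 0.107 0" --pt "0 0 0.107 0"

```text
clock: 3.28
position: [0.4378, 0.0095, 0.093]
ee_rot: [3.141, -0.029, -0.0]
force: [-0.7, 0.9, 0.5]
width: 0.654
gripper_force: 0.0
```

jog_arm --pt "0 0 0 0" --pt "0 0 0 0" --pt "0 0 0 0" --pt "0 0 0 0" --pt "0 0 0 0" --pt "0 0 0 0" --hand 0 --newtons 40

```text
clock: 4.03
position: [0.4376, 0.0097, 0.093]
ee_rot: [-3.141, 0.029, 0.0]
force: [0.6, -0.6, 0.6]
width: 0.164
gripper_force: 40.0
```

jog_arm --pt "0 0 -0.01 0" --pt "0 0 -0.03 0" --pt "0 0 -0.055 0" --pt "0 0 -0.08 0" --pt "0 0 -0.105 0" --pt "0 0 -0.125 0" --pt "0 0 -0.13 0" --pt "0 0 -0.13 0"

```text
clock: 5.03
position: [0.4374, 0.0096, 0.2227]
ee_rot: [-3.141, 0.028, 0.0]
force: [-0.9, -0.4, -5.0]
width: 0.166
gripper_force: 40.0
```

```bash
python3 - <<'E'
from h import *
im=get('top');W=cloud(im);z=W[...,2];X,Y=W[...,0],W[...,1]
im2=get('wrist','w1.png')
im3=get('scene','s1.png')
go(.410,-.43,.23,-90)
E
```

```text
pos [0.437  0.0094 0.2222] yaw -91.05 tilt [-1.4e-03 -6.0e-04 -1.0e+00] F [-0.8 -1.  -3.9] w 0.0151 gf 40.0 t 5.17 j [-0.94  0.13  0.9   2.04 -0.12  1.03 -1.57]
row [-0.0189  0.4399 -0.0075] spin -0.0184
```

View pics/s1.png

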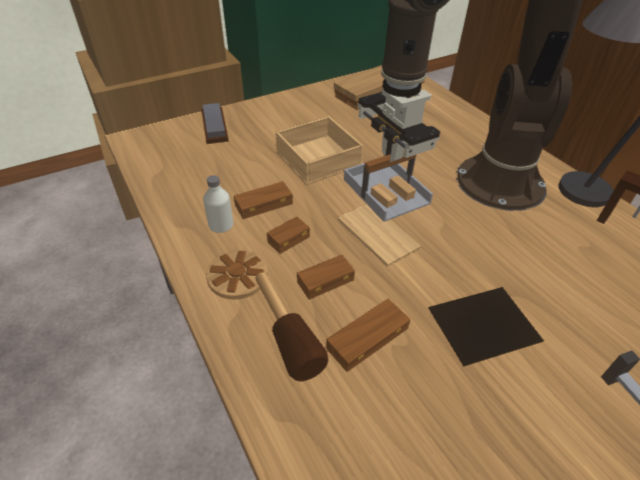

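The tray hangs level in the grip with two offcuts in it, open end towards +y. The bare board is visible at (378,235).

jog_arm --pt "0 0.008 0 0" --pt "-0.001 0.025 0 0" --pt "-0.002 0.05 -0.005 0" --pt "-0.004 0.08 -0.008 0" --pt "-0.006 0.115 -0.008 -0.01" --pt "-0.008 0.15 -0.008 -0.01" --pt "-0.01 0.185 -0.008 -0.02" --pt "-0.012 0.22 -0.008 -0.02" --pt "-0.014 0.255 -0.008 -0.03" --pt "-0.016 0.29 -0.008 -0.03" --pt "-0.017 0.325 -0.008 -0.03" --pt "-0.018 0.36 -0.008 -0.03" --pt "-0.019 0.39 -0.008 -0.03" --pt "-0.019 0.415 -0.008 -0.03" --pt "-0.019 0.433 -0.008 -0.03" --pt "-0.019 0.443 -0.008 -0.03" --pt "-0.019 0.4455 -0.008 -0.03" --pt "-0.019 0.4455 -0.008 -0.03"

```text
clock: 7.42
position: [0.4105, -0.4351, 0.2307]
ee_rot: [-3.141, -0.019, 0.0]
force: [-0.2, -1.5, -3.5]
width: 0.162
gripper_force: 40.0
```

```bash
python3 - <<'E'
from h import *
im=get('top');W=cloud(im);z=W[...,2];X,Y=W[...,0],W[...,1]
print('board'); m=(z>.007)&(z<.0165)&(abs(Y)<.2)&(X<.6)&(X>.3)
for r in rect(W,m,300):print(r)
get('scene','s2.png')
go(.410,-.4365,.157,-89.3)
E
```

```text
board
(0.4402, 0.0051, np.float64(0.0131), 0.2, 0.11, -85.0, np.int32(4710), (np.int64(304), np.int64(315)))
pos [ 0.4108 -0.4348  0.2308] yaw -89.28 tilt [ 1.e-04  6.e-04 -1.e+00] F [ 0.6  0.3 -4. ] w 0.015 gf 40.0 t 7.53 j [ 0.11  0.49  0.93  1.67 -0.42  1.2  -0.42]
row [-0.0008  0.0018  0.0738] spin 0.0004
```

View pics/s2.png

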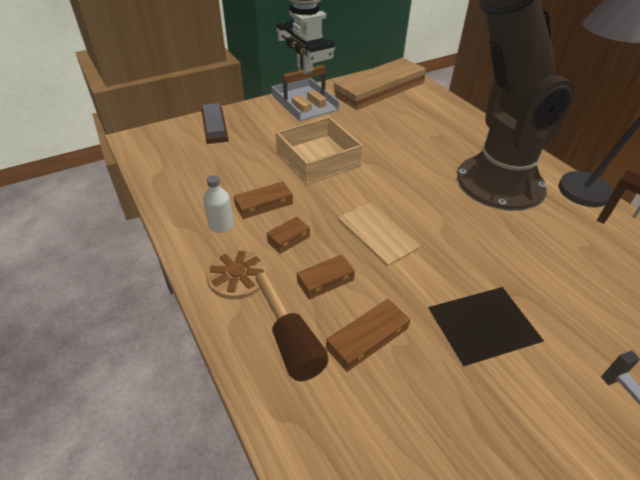

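The tray is over the right-hand rim of the box, still level, with its two offcuts.

jog_arm --pt "0 0.002 0.015 0" --pt "0 0.002 0.035 0" --pt "0 0.002 0.055 0" --pt "0 0.002 0.065 0" --pt "0 0.002 0.07 0" --pt "0 0.002 0.072 0" --pt "0 0.002 0.073 0" --pt "0 0.002 0.074 0" --pt "0 0.002 0.075 0" --pt "0 0.002 0.075 0" --pt "0 0.002 0.075 0"

```text
clock: 8.9
position: [0.4106, -0.4376, 0.1561]
ee_rot: [3.141, 0.018, 0.0]
force: [0.5, -0.6, -2.6]
width: 0.164
gripper_force: 40.0
```

jog_arm --pt "0 0 0 0" --pt "0 0 0 0" --pt "0 0 0 0" --pt "0 0 0 0" --hand 0.034

```text
clock: 9.4
position: [0.4106, -0.4376, 0.156]
ee_rot: [3.142, 0.018, 0.0]
force: [-0.4, 0.2, -0.4]
width: 0.369
gripper_force: 0.1
```

```bash
python3 - <<'E'
from h import *
get('scene','s3.png')
cv2.imwrite('pics/s3c.png',cv2.resize(cv2.imread('pics/s3.png')[20:220,220:460],None,fx=3,fy=3))
go(.410,-.4365,.157,-89.3)
E
```

```text
pos [ 0.4106 -0.4376  0.156 ] yaw -89.33 tilt [ 1.e-04 -0.e+00 -1.e+00] F [-0.1  0.4 -0.4] w 0.0342 gf 0.1 t 9.45 j [ 0.15  0.56  0.87  1.76 -0.49  1.05 -0.36]
row [-0.0006 -0.0011 -0.001 ] spin -0.0005
```

View pics/s3c.png

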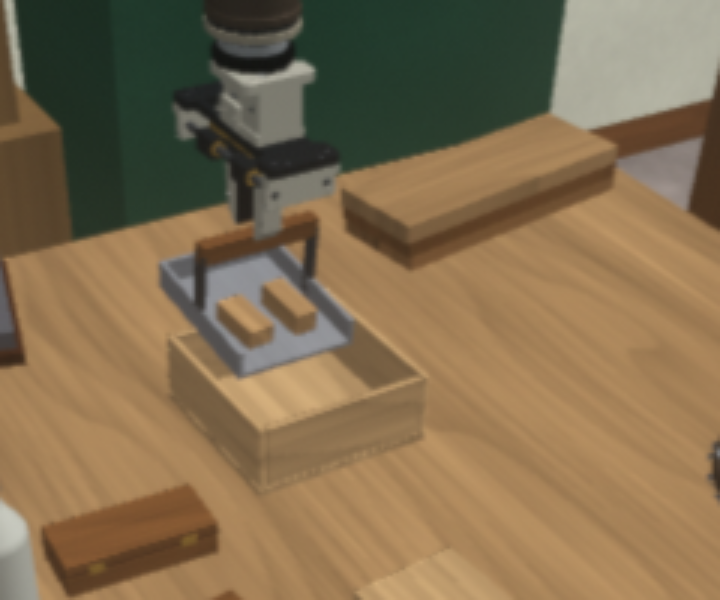

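Tray is on the rim, slightly tipped, held back by the front finger. I'll let it tip along the arc.

jog_arm --pt "0 -0.006 0.001 0" --pt "0 -0.012 0.002 0" --pt "0 -0.018 0.004 0" --pt "0 -0.025 0.007 0" --pt "0 -0.032 0.01 0" --pt "0 -0.039 0.014 0" --pt "0 -0.046 0.018 0" --pt "0 -0.053 0.023 0" --pt "0 -0.059 0.028 0" --pt "0 -0.063 0.033 0" --pt "0 -0.067 0.037 0" --pt "0 -0.07 0.038 0" --pt "0 -0.07 0.038 0" --pt "0 -0.07 0.038 0"

```text
clock: 11.2
position: [0.4098, -0.3678, 0.1181]
ee_rot: [3.141, 0.018, 0.0]
force: [0.3, -0.1, 0.3]
width: 0.371
gripper_force: 0.0
```

```bash
python3 - <<'E'
from h import *
im=get('scene','s4.png')
cv2.imwrite('pics/s4c.png',cv2.resize(cv2.imread('pics/s4.png')[60:220,240:440],None,fx=3,fy=3))
go(.410,-.4365,.157,-89.3)
E
```

```text
pos [ 0.4098 -0.3678  0.1181] yaw -89.34 tilt [ 3.e-04 -3.e-04 -1.e+00] F [-0.1  0.   0.3] w 0.0341 gf 0.0 t 11.25 j [ 0.03  0.53  0.87  1.92 -0.51  0.92 -0.41]
row [-0.0006  0.0687 -0.0389] spin -0.0006
```

View pics/s4c.png

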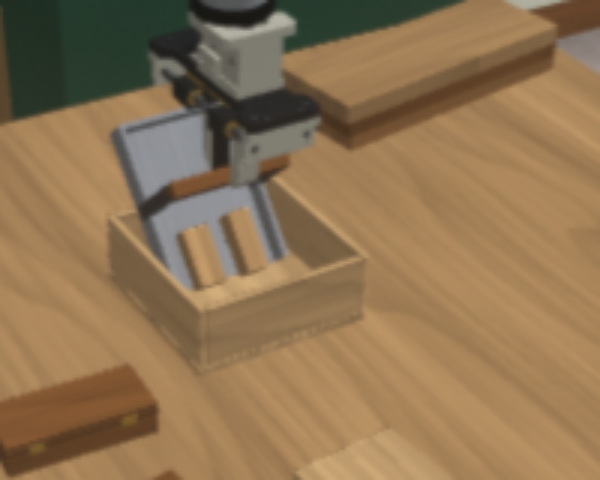

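The tray leans into the box at about 50° and the offcuts have slid down to the nose. I'll check with the wrist camera whether they are out.

```bash
python3 - <<'E'
from h import *
im=get('wrist','w2.png'); np.savez('pics/w2.npz',**im)
t=get('scene'); W=cloud(t)
C=t['color']
# scene points in box region: tray slope fit and offcuts
m=(W[...,0]>.33)&(W[...,0]<.49)&(W[...,1]>-.46)&(W[...,1]<-.27)&(W[...,2]<.2)
hsv=cv2.cvtColor(C,cv2.COLOR_RGB2HSV)
steel=m&(hsv[...,1]<60)
P=W[steel]; print(len(P)); 
A=np.c_[P[:,1],np.ones(len(P))]; k,b=np.linalg.lstsq(A,P[:,2],rcond=None)[0]; print('slope',np.degrees(np.arctan(k)),P.min(0),P.max(0))
d=P[:,2]-(k*P[:,1]+b)
off=m&(hsv[...,1]>=60)
Q=W[off]; h=(Q[:,2]-(k*Q[:,1]+b))
for v,u in [(90,90)]: pass
sel=(h>.0)&(Q[:,2]<.1)
for y in np.arange(-.45,-.27,.01):
    q=Q[abs(Q[:,1]-y)<.005]; q=q[(q[:,0]>.36)&(q[:,0]<.46)]
    print(round(y,3),len(q),np.percentile(q[:,2],[10,50,90]).round(3) if len(q) else '')
E
```

```text
1252
slope 15.601748579525886 [ 0.34475739 -0.45995651  0.01132767] [ 0.4797097  -0.27905907  0.19979327]
-0.45 6 [0.089 0.144 0.199]
-0.44 0 
-0.43 0 
-0.42 3 [0.054 0.057 0.057]
-0.41 10 [0.049 0.055 0.059]
-0.4 24 [0.044 0.058 0.068]
-0.39 107 [0.045 0.061 0.071]
-0.38 119 [0.028 0.051 0.134]
-0.37 170 [0.007 0.039 0.122]
-0.36 245 [0.008 0.034 0.14 ]
-0.35 77 [0.007 0.01  0.073]
-0.34 6 [0.01  0.078 0.152]
-0.33 4 [0.152 0.157 0.159]
-0.32 0 
-0.31 0 
-0.3 0 
-0.29 0 
-0.28 10 [0.198 0.199 0.2  ]
```

View pics/w2.png

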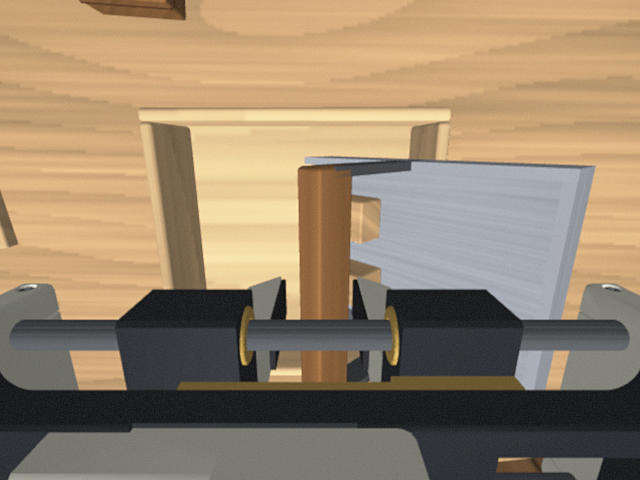

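The offcuts' lower ends rest on the box floor at y≈-0.36 and their tops lean on the tray, just past the nose (seen near (368,225)). Easing the tray back slowly should let them drop off.

jog_arm --pt "0 0.003 -0.003 0" --pt "0 0.006 -0.006 0" --pt "0 0.009 -0.008 0" --pt "0 0.012 -0.011 0" --pt "0 0.015 -0.0135 0" --pt "0 0.018 -0.016 0" --pt "0 0.021 -0.018 0" --pt "0 0.024 -0.02 0" --pt "0 0.027 -0.0225 0" --pt "0 0.03 -0.0245 0" --pt "0 0.03 -0.0245 0"

```text
clock: 12.72
position: [0.41, -0.3979, 0.1426]
ee_rot: [3.141, 0.018, 0.0]
force: [0.3, -0.0, -0.3]
width: 0.369
gripper_force: 0.0
```

```bash
python3 - <<'E'
from h import *
im=get('scene','s5.png')
cv2.imwrite('pics/s5c.png',cv2.resize(cv2.imread('pics/s5.png')[60:220,240:440],None,fx=3,fy=3))
go(.410,-.4365,.157,-89.3)
E
```

```text
pos [ 0.41   -0.3976  0.1424] yaw -89.34 tilt [ 1.e-04 -0.e+00 -1.e+00] F [0.3 0.1 0.6] w 0.034 gf 0.0 t 12.78 j [ 0.08  0.53  0.88  1.84 -0.49  0.99 -0.4 ]
row [-0.0005  0.0389 -0.0146] spin -0.0006
```

View pics/s5c.png

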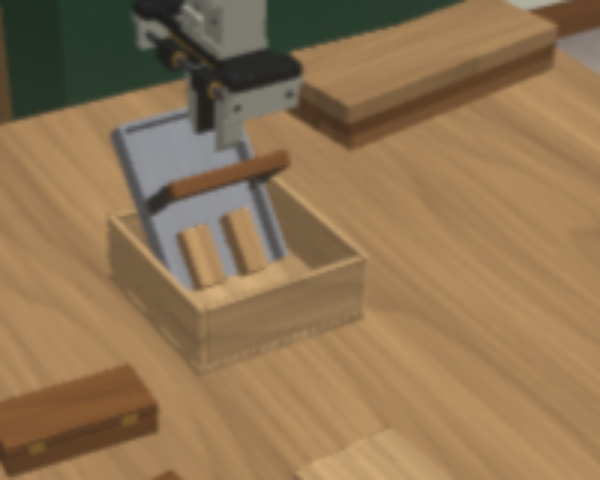

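The fingers came off the bar and the tray stayed leaning at about 50°. I'll measure where the bar is now.

```bash
python3 - <<'E'
from h import *
t=get('scene'); W=cloud(t); hsv=cv2.cvtColor(t['color'],cv2.COLOR_RGB2HSV)
m=np.zeros((480,640),bool); m[60:220,240:440]=1
bar=m&(hsv[...,0]<16)&(hsv[...,1]>120)&(hsv[...,2]<170)&(W[...,0]>.33)&(W[...,0]<.49)&(W[...,1]<-.3)&(W[...,1]>-.45)
n,l,s,c=cv2.connectedComponentsWithStats(bar.astype(np.uint8)); i=1+s[1:,4].argmax(); P=W[l==i]
print('bar',len(P),P.min(0).round(3),P.max(0).round(3),np.median(P,0).round(3), c[i])
x=P[:,0]; 
for a in (.36,.38,.40,.42,.44,.46):
    q=P[abs(x-a)<.008]; print(a,q[:,1:].min(0).round(3) if len(q) else '',q[:,1:].max(0).round(3) if len(q) else '')
st=m&(hsv[...,1]<70)&(W[...,0]>.34)&(W[...,0]<.48)&(W[...,1]<-.37)&(W[...,1]>-.56)&(W[...,2]<.16)&(W[...,2]>0)
P=W[st]
for y in np.arange(-.5,-.37,.01):
    q=P[(abs(P[:,1]-y)<.005)&(abs(P[:,0]-.41)<.05)]; print(round(y,2),len(q),np.percentile(q[:,2],[10,50,90]).round(3) if len(q) else '')
E
```

```text
bar 217 [ 0.347 -0.371  0.127] [ 0.476 -0.353  0.146] [ 0.41  -0.362  0.138] [317.01382488 117.51612903]
0.36 [-0.37   0.127] [-0.353  0.145]
0.38 [-0.371  0.13 ] [-0.356  0.145]
0.4 [-0.368  0.132] [-0.357  0.146]
0.42 [-0.368  0.133] [-0.355  0.145]
0.44 [-0.367  0.134] [-0.356  0.144]
0.46 [-0.367  0.132] [-0.355  0.144]
-0.5 0 
-0.49 16 [0.125 0.131 0.133]
-0.48 113 [0.121 0.128 0.137]
-0.47 165 [0.111 0.118 0.152]
-0.46 137 [0.098 0.106 0.112]
-0.45 123 [0.091 0.096 0.102]
-0.44 11 [0.07  0.089 0.091]
-0.43 103 [0.066 0.072 0.076]
-0.42 147 [0.057 0.063 0.07 ]
-0.41 60 [0.046 0.054 0.073]
-0.4 37 [0.036 0.042 0.048]
-0.39 45 [0.023 0.031 0.054]
-0.38 36 [0.016 0.022 0.028]
```

jog_arm --pt "0 0 -0.015 0" --pt "0 0 -0.032 0" --pt "0 0 -0.032 0" --pt "0 -0.015 -0.032 0" --pt "0 -0.0305 -0.032 0" --pt "0 -0.0305 -0.032 0" --pt "0 -0.0305 -0.02 0" --pt "0 -0.0305 -0.005 0" --pt "0 -0.0305 0.01 0" --pt "0 -0.0305 0.018 0" --pt "0 -0.0305 0.018 0" --hand 0.05

```text
clock: 14.2
position: [0.4092, -0.367, 0.1236]
ee_rot: [-3.141, -0.018, 0.002]
force: [-0.5, -0.2, -0.3]
width: 0.542
gripper_force: 0.0
```

jog_arm --pt "0 0 0 0" --pt "0 0 0 0" --pt "0 0 0 0" --pt "0 0 0 0" --pt "0 0 0 0" --hand 0 --newtons 55

```text
clock: 14.82
position: [0.4102, -0.3682, 0.1256]
ee_rot: [3.14, 0.018, 0.003]
force: [-3.9, 3.0, 27.2]
width: 0.08
gripper_force: 49.3
```

```bash
python3 - <<'E'
from h import *
im=get('scene','s6.png')
cv2.imwrite('pics/s6c.png',cv2.resize(cv2.imread('pics/s6.png')[60:220,240:440],None,fx=3,fy=3))
go(.410,-.40,.22,-89.3)
E
```

```text
pos [ 0.4102 -0.3683  0.126 ] yaw -89.35 tilt [ 0.002  -0.0015 -1.    ] F [-3.1  1.7 17.1] w 0.0063 gf 45.1 t 14.88 j [ 0.03  0.52  0.87  1.91 -0.5   0.94 -0.42]
row [-0.0004  0.0319 -0.094 ] spin -0.0009
```

View pics/s6c.png

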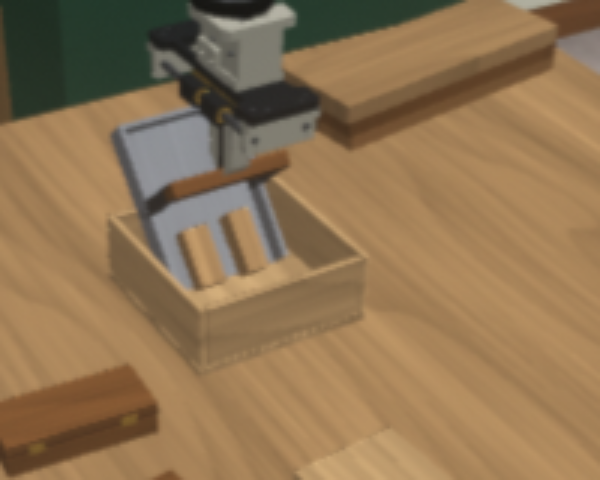

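The fingers closed to 6 mm, so they are wedging on the bar's upper edge rather than holding it. I'll look from the wrist camera.

```bash
python3 - <<'E'
from h import *
im=get('wrist','w3.png'); W=cloud(im); hsv=cv2.cvtColor(im['color'],cv2.COLOR_RGB2HSV)
bar=(hsv[...,0]<16)&(hsv[...,1]>120)&(hsv[...,2]<190)&(W[...,2]>.09)&(W[...,2]<.17)
n,l,s,c=cv2.connectedComponentsWithStats(bar.astype(np.uint8)); i=1+s[1:,4].argmax(); P=W[l==i]; print(len(P),c[i],s[i])
for a in np.arange(.34,.49,.02):
    q=P[abs(P[:,0]-a)<.005]
    if len(q)>5: print(round(a,2),len(q),'ymin',q[q[:,1].argmin(),1:].round(3),'ymax',q[q[:,1].argmax(),1:].round(3),'zmax',q[q[:,2].argmax(),1:].round(3))
E
```

```text
5698 [321.97297297 229.34082134] [ 298  165   51  154 5698]
0.4 125 ymin [-0.371  0.147] ymax [-0.364  0.148] zmax [-0.371  0.148]
0.42 581 ymin [-0.382  0.129] ymax [-0.358  0.133] zmax [-0.371  0.145]
0.44 894 ymin [-0.382  0.128] ymax [-0.357  0.132] zmax [-0.367  0.144]
0.46 997 ymin [-0.381  0.129] ymax [-0.357  0.132] zmax [-0.368  0.144]
0.48 98 ymin [-0.373  0.137] ymax [-0.358  0.134] zmax [-0.366  0.143]
```

View pics/w3.png

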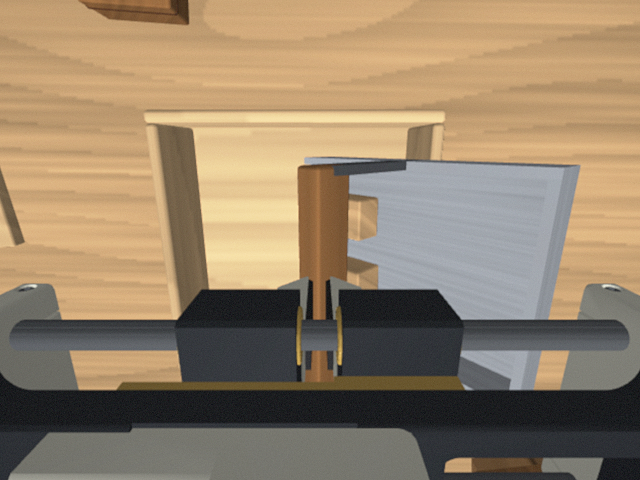

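jog_arm --pt "0 0 0 0" --pt "0 0 0 0" --pt "0 0 0.004 0" --pt "0 0.002 0.008 0" --pt "0 0.002 0.008 0" --hand 0.05 --newtons 12

```text
clock: 15.55
position: [0.4094, -0.369, 0.1159]
ee_rot: [-3.141, -0.018, 0.001]
force: [0.6, 0.6, -0.3]
width: 0.527
gripper_force: 0.0
```

jog_arm --pt "0 0 0 0" --pt "0 0 0 0" --pt "0 0 0 0" --hand 0

```text
clock: 15.92
position: [0.4098, -0.3693, 0.1166]
ee_rot: [3.141, 0.018, 0.0]
force: [0.4, -1.6, 3.0]
width: 0.276
gripper_force: 11.4
```

```bash
cat > bar.py <<'E'
from h import *
im=get('wrist'); W=cloud(im); hsv=cv2.cvtColor(im['color'],cv2.COLOR_RGB2HSV)
bar=(hsv[...,0]<16)&(hsv[...,1]>120)&(hsv[...,2]<190)&(W[...,2]>.08)&(W[...,2]<.19)
n,l,s,c=cv2.connectedComponentsWithStats(bar.astype(np.uint8)); i=1+s[1:,4].argmax(); P=W[l==i]; print(len(P),c[i],s[i])
for a in np.arange(.36,.49,.02):
    q=P[abs(P[:,0]-a)<.005]
    if len(q)>5: print(round(a,2),len(q),'ymin',q[q[:,1].argmin(),1:].round(3),'ymax',q[q[:,1].argmax(),1:].round(3),'zmax',q[q[:,2].argmax(),1:].round(3))
go(.410,-.40,.22,-89.3)
E
python3 bar.py
```

```text
7494 [318.31011476 241.68094476] [ 292  165   54  154 7494]
0.4 274 ymin [-0.381  0.129] ymax [-0.356  0.131] zmax [-0.367  0.142]
0.42 927 ymin [-0.381  0.131] ymax [-0.356  0.131] zmax [-0.367  0.144]
0.44 993 ymin [-0.381  0.128] ymax [-0.356  0.132] zmax [-0.365  0.143]
0.46 1125 ymin [-0.381  0.128] ymax [-0.356  0.132] zmax [-0.365  0.144]
0.48 110 ymin [-0.372  0.132] ymax [-0.357  0.134] zmax [-0.366  0.143]
pos [ 0.4098 -0.3696  0.1167] yaw -89.34 tilt [ 5.e-04 -1.e-03 -1.e+00] F [-0.6 -1.8  1.5] w 0.0252 gf 10.9 t 15.97 j [ 0.04  0.53  0.86  1.92 -0.51  0.92 -0.41]
row [-1.000e-04  3.050e-02 -1.033e-01] spin -0.0007
```

jog_arm --pt "0 0 0 0" --pt "0 0 0 0" --pt "0 0 0 0" --newtons 25

```text
clock: 16.35
position: [0.4098, -0.3695, 0.1167]
ee_rot: [3.141, 0.018, 0.001]
force: [-0.8, -2.7, 3.2]
width: 0.264
gripper_force: 23.5
```

```bash
python3 bar.py
```

```text
7468 [318.57096947 241.61663096] [ 292  166   54  153 7468]
0.4 272 ymin [-0.381  0.129] ymax [-0.357  0.132] zmax [-0.365  0.142]
0.42 920 ymin [-0.381  0.129] ymax [-0.357  0.132] zmax [-0.367  0.144]
0.44 1021 ymin [-0.381  0.128] ymax [-0.357  0.132] zmax [-0.366  0.144]
0.46 1118 ymin [-0.381  0.128] ymax [-0.356  0.132] zmax [-0.365  0.144]
0.48 101 ymin [-0.372  0.137] ymax [-0.357  0.134] zmax [-0.365  0.143]
pos [ 0.4098 -0.3695  0.1167] yaw -89.34 tilt [ 4.e-04 -6.e-04 -1.e+00] F [-0.4 -2.8  3.6] w 0.0241 gf 23.6 t 16.4 j [ 0.04  0.53  0.86  1.92 -0.51  0.92 -0.41]
row [-1.000e-04  3.060e-02 -1.033e-01] spin -0.0007
```

The grip on the tilted bar is steady at 24 N, so I'll draw the tray back up its own slope and leave the offcuts behind.

jog_arm --pt "0 0.003 -0.004 0" --pt "0 0.009 -0.011 0" --pt "0 0.018 -0.022 0" --pt "0 0.027 -0.034 0" --pt "0 0.036 -0.046 0" --pt "0 0.045 -0.058 0" --pt "0 0.052 -0.07 0" --pt "0 0.056 -0.08 0" --pt "0 0.058 -0.088 0" --pt "0 0.058 -0.092 0" --pt "0 0.058 -0.092 0"

```text
clock: 17.77
position: [0.4106, -0.4268, 0.2085]
ee_rot: [-3.141, -0.019, -0.0]
force: [0.3, 0.1, -3.4]
width: 0.167
gripper_force: 24.3
```

```bash
python3 - <<'E'
from h import *
im=get('scene','s7.png')
cv2.imwrite('pics/s7c.png',cv2.resize(cv2.imread('pics/s7.png')[20:220,220:460],None,fx=3,fy=3))
go(.410,-.40,.22,-89.3)
E
```

```text
pos [ 0.4105 -0.4266  0.2082] yaw -89.31 tilt [-1.e-04  5.e-04 -1.e+00] F [ 1.1  0.4 -3.1] w 0.0155 gf 24.3 t 17.82 j [ 0.1   0.5   0.92  1.71 -0.43  1.15 -0.42]
row [-0.0002 -0.0266 -0.0118] spin -0.0002
```

View pics/s7c.png

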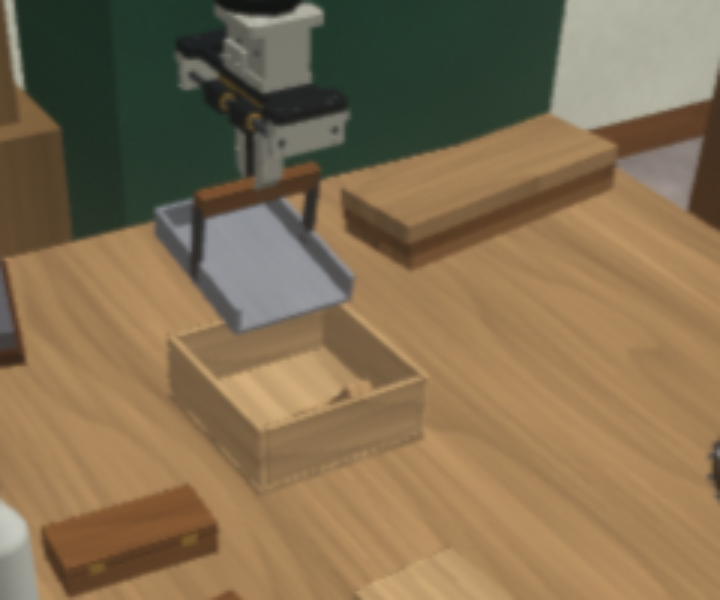

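The tray is empty and has swung level in the grip. The offcuts lie in the box, visible near (345,395). Next I'll carry the tray to the mat.

jog_arm --pt "0 -0.005 -0.003 0" --pt "0 -0.02 -0.008 0" --pt "0 -0.045 -0.012 0" --pt "0 -0.08 -0.015 0" --pt "0 -0.115 -0.015 -0.04" --pt "0 -0.15 -0.015 -0.11" --pt "0 -0.185 -0.015 -0.18" --pt "0 -0.22 -0.015 -0.25" --pt "0 -0.255 -0.015 -0.32" --pt "0 -0.29 -0.015 -0.4" --pt "0 -0.325 -0.015 -0.48" --pt "0 -0.36 -0.015 -0.56" --pt "-0.002 -0.395 -0.015 -0.64" --pt "-0.004 -0.43 -0.015 -0.72" --pt "-0.005 -0.465 -0.015 -0.8" --pt "-0.006 -0.5 -0.015 -0.88" --pt "-0.007 -0.53 -0.015 -0.96" --pt "-0.008 -0.555 -0.015 -1.02" --pt "-0.009 -0.57 -0.015 -1.06" --pt "-0.009 -0.575 -0.015 -1.08" --newtons 40

```text
clock: 20.32
position: [0.3947, 0.1482, 0.2233]
ee_rot: [2.683, 1.633, -0.001]
force: [0.3, 0.3, -3.4]
width: 0.159
gripper_force: 39.3
```

```bash
python3 - <<'E'
from h import *
go(.399,.344,.22,-11.8)
E
```

```text
pos [0.3947 0.1482 0.2233] yaw -27.35 tilt [-2.e-04 -5.e-04 -1.e+00] F [ 0.3  0.3 -3.4] w 0.0146 gf 39.3 t 20.32 j [-1.02  0.08  0.58  2.05 -0.05  1.02 -0.89]
row [ 0.1759 -0.0861  0.0032] spin -0.2714
```

jog_arm --pt "0.01 -0.005 0 -0.02" --pt "0.035 -0.017 0 -0.06" --pt "0.065 -0.032 0 -0.11" --pt "0.095 -0.047 0 -0.16" --pt "0.125 -0.061 0 -0.2" --pt "0.15 -0.073 0 -0.24" --pt "0.168 -0.082 0 -0.26" --pt "0.176 -0.086 0 -0.271" --pt "0.176 -0.086 0 -0.271" --pt "0.176 -0.086 0 -0.271"

```text
clock: 21.58
position: [0.3997, 0.3426, 0.2235]
ee_rot: [2.441, 1.977, -0.0]
force: [0.5, -0.0, -3.4]
width: 0.162
gripper_force: 39.2
```

```bash
python3 - <<'E'
from h import *
im=get('top','top2.png'); W=cloud(im); z=W[...,2]; X,Y=W[...,0],W[...,1]
hsv=cv2.cvtColor(im['color'],cv2.COLOR_RGB2HSV)
m=(hsv[...,1]<70)&(z>.1)&(z<.2)&(Y>.15)
for r in rect(W,m): print(r)
im=get('scene'); W=cloud(im); z=W[...,2]; X,Y=W[...,0],W[...,1]
hsv=cv2.cvtColor(im['color'],cv2.COLOR_RGB2HSV)
m=(hsv[...,0]<16)&(hsv[...,1]>110)&(hsv[...,2]<170)&(z>.18)&(z<.28)&(Y>.2)&(X<.6)&(X>.2)
for r in rect(W,m): print('bar',r)
print('barz',np.nanmin(z[m]),np.nanmax(z[m]))
m=(hsv[...,1]<70)&(z>.1)&(z<.2)&(Y>.2)&(Y<.5)&(X>.25)&(X<.55)
for r in rect(W,m): print('tray',r)
print(np.nanpercentile(z[m],[1,5,50,95,99]))
go(.399,.344,.22,-11.8)
E
```

```text
(0.4123, 0.3397, np.float64(0.1525), 0.172, 0.132, -11.7, np.int32(4815), (np.int64(127), np.int64(326)))
(0.4329, 0.3992, np.float64(0.1747), 0.022, 0.006, -8.5, np.int32(57), (np.int64(80), np.int64(320)))
(0.4273, 0.3895, np.float64(0.1483), 0.029, 0.007, -16.1, np.int32(55), (np.int64(92), np.int64(322)))
bar (0.4062, 0.3635, np.float64(0.2385), 0.093, 0.021, 79.1, np.int32(528), (np.int64(527), np.int64(261)))
barz 0.22283704714129235 0.24570994358274378
tray (0.4147, 0.3414, np.float64(0.1541), 0.174, 0.133, -11.9, np.int32(4676), (np.int64(494), np.int64(280)))
[0.13444045 0.13689373 0.1541126  0.18522111 0.19238957]
pos [0.3998 0.3427 0.2236] yaw -12.01 tilt [ 1.e-04  1.e-04 -1.e+00] F [-0.5 -0.1 -3.2] w 0.0149 gf 39.2 t 21.68 j [-1.16  0.27  0.45  1.83 -0.13  1.07 -0.88]
row [ 0.0011 -0.001   0.0036] spin -0.0037
```

View pics/top2.png

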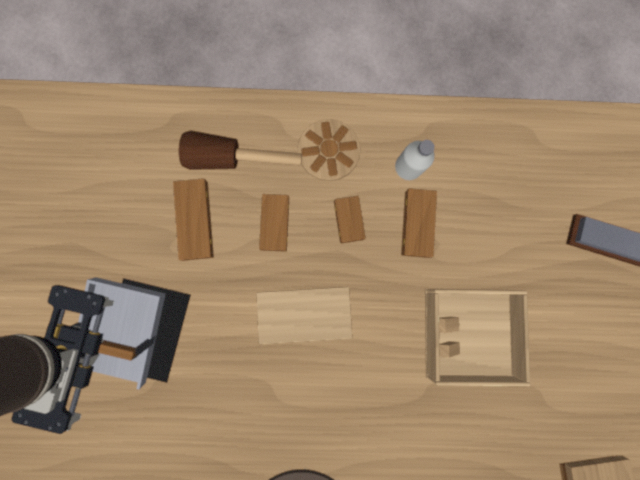

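```bash
python3 - <<'E'
from h import *
u=np.array([np.cos(np.radians(-12)),np.sin(np.radians(-12))]); v=np.array([-u[1],u[0]])
for n in ('top','scene'):
    im=get(n); W=cloud(im); z=W[...,2]; X,Y=W[...,0],W[...,1]
    hsv=cv2.cvtColor(im['color'],cv2.COLOR_RGB2HSV)
    m=(hsv[...,1]<70)&(z>.1)&(z<.2)&(Y>.2)&(Y<.5)&(X>.25)&(X<.55)
    P=W[m]; d=P[:,:2]-np.array([.3998,.3427]); a=d@u; b=d@v
    print(n,'along',a.min().round(3),a.max().round(3),'across',b.min().round(3),b.max().round(3))
    for k in np.arange(-.07,.11,.02):
        q=P[(abs(a-k)<.006)&(abs(b)<.05)]; 
        if len(q): print(round(k,2),len(q),np.percentile(q[:,2],[10,50,90]).round(4))
E
```

```text
top along -0.073 0.099 across -0.066 0.066
-0.07 142 [0.1321 0.134  0.136 ]
-0.05 286 [0.1351 0.1369 0.1387]
-0.03 77 [0.1384 0.1398 0.1416]
-0.01 84 [0.1424 0.1443 0.1462]
0.01 314 [0.1454 0.1469 0.1491]
0.03 315 [0.1484 0.1502 0.1521]
0.05 293 [0.1515 0.1537 0.1556]
0.07 332 [0.155  0.1572 0.159 ]
0.09 341 [0.1604 0.1841 0.1876]
scene along -0.072 0.101 across -0.064 0.069
-0.07 21 [0.1329 0.134  0.1353]
-0.05 154 [0.1353 0.137  0.1386]
-0.03 155 [0.1388 0.1403 0.1418]
-0.01 189 [0.1424 0.1437 0.1451]
0.01 205 [0.1456 0.1469 0.1488]
0.03 208 [0.149  0.1505 0.1519]
0.05 222 [0.1523 0.1539 0.1553]
0.07 115 [0.1553 0.157  0.1582]
0.09 225 [0.1782 0.1852 0.1872]
```

The tray hangs with about 9° of nose-down tilt left. Lowering it with a light grip lets the mat level it.

jog_arm --pt "0.001 -0.001 0.01 0" --pt "0.001 -0.001 0.03 0" --pt "0.001 -0.001 0.055 0" --pt "0.001 -0.001 0.08 0" --pt "0.001 -0.001 0.1 0" --pt "0.001 -0.001 0.112 0" --pt "0.001 -0.001 0.118 0" --pt "0.001 -0.001 0.122 0" --pt "0.001 -0.001 0.126 0" --pt "0.001 -0.001 0.13 0" --pt "0.001 -0.001 0.134 0" --pt "0.001 -0.001 0.136 0" --pt "0.001 -0.001 0.136 0" --newtons 12

```text
clock: 23.4
position: [0.3985, 0.3449, 0.0873]
ee_rot: [-2.44, -1.979, 0.0]
force: [1.1, -1.0, -0.6]
width: 0.169
gripper_force: 12.0
```

```bash
cat > tray.py <<'E'
from h import *
o=arm.observe()['position'][:2]
u=np.array([np.cos(np.radians(-11.8)),np.sin(np.radians(-11.8))]); v=np.array([-u[1],u[0]])
for n in ('top','scene'):
    im=get(n); W=cloud(im); z=W[...,2]; X,Y=W[...,0],W[...,1]
    hsv=cv2.cvtColor(im['color'],cv2.COLOR_RGB2HSV)
    m=(hsv[...,1]<70)&(hsv[...,2]>90)&(z>.004)&(z<.045)&(Y>.2)&(Y<.5)&(X>.25)&(X<.55)
    P=W[m]; d=P[:,:2]-np.array([.399,.344]); a=d@u; b=d@v
    print(n,'along',np.percentile(a,[.5,99.5]).round(3),'across',np.percentile(b,[.5,99.5]).round(3))
    print([r for r in rect(W,m,300)])
    for k in np.arange(-.07,.07,.03):
        q=P[(abs(a-k)<.006)&(abs(b)<.05)]; 
        if len(q): print(round(k,2),len(q),np.percentile(q[:,2],[10,50,90]).round(4))
go(.399,.344,.08,-11.8)
E
python3 tray.py
```

```text
top along [-0.087  0.084] across [-0.065  0.064]
[(0.4362, 0.3362, np.float64(0.0121), 0.13, 0.093, 77.9, np.int32(1827), (np.int64(155), np.int64(313))), (0.3438, 0.3341, np.float64(0.0107), 0.087, 0.082, 78.4, np.int32(1089), (np.int64(146), np.int64(360)))]
-0.07 189 [0.0085 0.0104 0.0125]
-0.04 193 [0.0084 0.0106 0.0129]
-0.01 61 [0.0085 0.0107 0.0137]
0.02 224 [0.0092 0.0114 0.0137]
0.05 201 [0.0096 0.0117 0.0139]
scene along [-0.083  0.086] across [-0.062  0.069]
[(0.4193, 0.342, np.float64(0.0122), 0.134, 0.133, 78.1, np.int32(2733), (np.int64(476), np.int64(321))), (0.3372, 0.3887, np.float64(0.0138), 0.134, 0.062, 43.4, np.int32(447), (np.int64(523), np.int64(329)))]
-0.07 56 [0.0083 0.0101 0.0119]
-0.04 151 [0.0087 0.0106 0.0126]
-0.01 207 [0.0091 0.0113 0.0131]
0.02 215 [0.0099 0.0117 0.0135]
0.05 227 [0.0098 0.0119 0.0139]
pos [0.3985 0.3449 0.0873] yaw -11.91 tilt [-4.e-04 -1.e-04 -1.e+00] F [ 1.1 -0.3 -0.9] w 0.0157 gf 12.0 t 23.5 j [-1.1   0.44  0.39  1.98 -0.24  0.76 -0.79]
row [-0.0008  0.0007  0.0073] spin -0.0019
```

The tray is flat and centred on the mat. I'll release it and go to case_a.

jog_arm --pt "0 0 0 0" --pt "0 0 0 0" --pt "0 0 0 0" --pt "0 0 -0.02 0" --pt "0 0 -0.06 0" --pt "0 0 -0.1 0" --pt "0 0 -0.13 0" --pt "0 0 -0.13 0" --hand 0.05

```text
clock: 24.5
position: [0.3997, 0.3458, 0.2196]
ee_rot: [-2.439, -1.978, -0.007]
force: [-0.3, -0.0, -0.8]
width: 0.549
gripper_force: 0.0
```

```bash
python3 - <<'E'
from h import *
go(.638,.250,.14,-82.3)
E
```

```text
pos [0.3997 0.3458 0.2196] yaw -11.92 tilt [ 0.0026  0.0036 -1.    ] F [-0.3 -0.  -0.8] w 0.0504 gf 0.0 t 24.5 j [-1.17  0.28  0.45  1.83 -0.14  1.06 -0.87]
row [-0.0448  0.2528  0.0799] spin 1.2283
```

jog_arm --pt "-0.004 0.025 0 0.15" --pt "-0.01 0.06 0 0.32" --pt "-0.017 0.1 0 0.5" --pt "-0.024 0.14 0 0.68" --pt "-0.031 0.18 0.01 0.86" --pt "-0.038 0.22 0.03 1.04" --pt "-0.045 0.253 0.06 1.2" --pt "-0.045 0.253 0.08 1.228" --pt "-0.045 0.253 0.08 1.228" --pt "-0.045 0.253 0.08 1.228" --pt "-0.045 0.253 0.08 1.228" --hand 0.0915

```text
clock: 25.88
position: [0.637, 0.2495, 0.1388]
ee_rot: [-3.133, -0.214, -0.002]
force: [-0.2, -0.3, -0.1]
width: 0.997
gripper_force: 0.0
```

```bash
python3 - <<'E'
from h import *
im=get('top'); W=cloud(im); z=W[...,2]; X,Y=W[...,0],W[...,1]
hsv=cv2.cvtColor(im['color'],cv2.COLOR_RGB2HSV)
m=(hsv[...,1]<70)&(hsv[...,2]>90)&(z>.004)&(z<.045)&(Y>.2)&(Y<.5)&(X>.25)&(X<.5)
d=W[m][:,:2]; r=cv2.minAreaRect(d.astype(np.float32)); print('tray',r, np.median(z[m]))
m=(z>.09)&(z<.11)&(Y>.2)&(Y<.5)&(X>.3)&(X<.5)
for r in rect(W,m,100): print('bar',r)
go(.638,.250,.015,-82.3)
E
```

```text
tray ((0.40682297945022583, 0.3972698450088501), (0.14492768049240112, 0.1793656200170517), 79.2581787109375) 0.01053362473808246
bar (0.4078, 0.3785, np.float64(0.1045), 0.108, 0.017, 79.5, np.int32(571), (np.int64(109), np.int64(330)))
pos [0.637  0.2494 0.1387] yaw -82.19 tilt [ 0.0014  0.0014 -1.    ] F [-0.4  1.  -0.2] w 0.0918 gf 0.0 t 25.93 j [-0.87  0.67  0.71  1.54 -0.47  1.1  -1.49]
row [ 0.0009 -0.0003  0.1237] spin 0.0019
```

```bash
python3 - <<'E'
from h import *
im=get('top','top3.png'); W=cloud(im); z=W[...,2]; X,Y=W[...,0],W[...,1]
m=(z>.088)&(z<.115)&(Y>.2)&(Y<.6)&(X>.25)&(X<.55)
for r in rect(W,m,100): print('bar',r)
im=get('scene'); W=cloud(im); z=W[...,2]; X,Y=W[...,0],W[...,1]
m=(z>.098)&(z<.115)&(Y>.2)&(Y<.6)&(X>.25)&(X<.55)
for r in rect(W,m,50): print('bar',r)
E
```

```text
bar (0.4081, 0.3797, np.float64(0.1044), 0.112, 0.017, 79.2, np.int32(576), (np.int64(110), np.int64(330)))
bar (0.412, 0.3927, np.float64(0.1046), 0.13, 0.019, 80.0, np.int32(591), (np.int64(512), np.int64(315)))
```

View pics/top3.png

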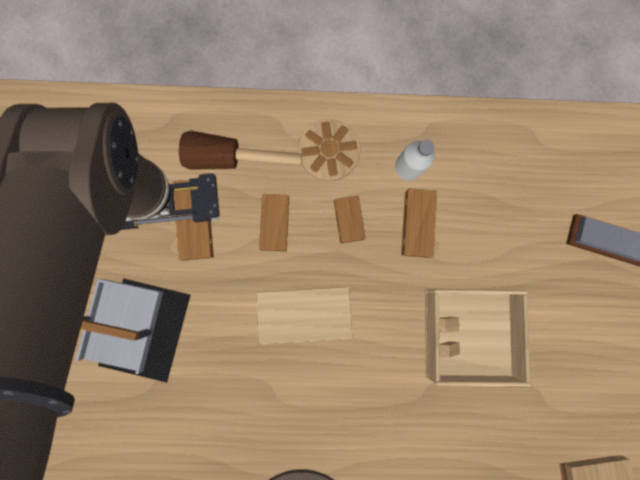

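The tray was knocked about 5 cm towards +y and is now at about (110,330), bar centre ≈(0.411,0.391). I'll put it back first. I've used all 14 views, so from here I'll rely on numbers only.

```bash
python3 - <<'E'
from h import *
go(.411,.391,.22,-10.3)
E
```

```text
pos [0.637  0.2491 0.1384] yaw -82.23 tilt [ 0.0011  0.001  -1.    ] F [-0.2 -0.3 -0.9] w 0.0915 gf 0.0 t 26.02 j [-0.87  0.67  0.71  1.54 -0.47  1.1  -1.49]
row [-0.2047 -0.1713 -0.0817] spin -1.2553
```

jog_arm --pt "0 0 -0.04 -0.1" --pt "-0.02 -0.017 -0.08 -0.25" --pt "-0.05 -0.04 -0.082 -0.42" --pt "-0.08 -0.065 -0.082 -0.6" --pt "-0.11 -0.09 -0.082 -0.78" --pt "-0.14 -0.115 -0.082 -0.95" --pt "-0.17 -0.14 -0.082 -1.1" --pt "-0.195 -0.162 -0.082 -1.2" --pt "-0.205 -0.171 -0.082 -1.255" --pt "-0.205 -0.171 -0.082 -1.255" --pt "-0.205 -0.171 -0.082 -1.255" --hand 0.06

```text
clock: 27.4
position: [0.4123, 0.3893, 0.2196]
ee_rot: [2.416, 2.007, 0.001]
force: [0.6, -0.7, -0.3]
width: 0.652
gripper_force: 0.0
```

```bash
cat > wr.py <<'E'
from h import *
for n,t in (('wrist',50),('scene',50),('top',50)):
    im=get(n); W=cloud(im); z=W[...,2]; X,Y=W[...,0],W[...,1]
    hsv=cv2.cvtColor(im['color'],cv2.COLOR_RGB2HSV)
    m=(z>.098)&(z<.112)&(Y>.2)&(Y<.6)&(X>.25)&(X<.55)&(hsv[...,1]>100)
    for r in rect(W,m,t): print(n,r)
go(.411,.391,.085,-10.3)
E
python3 wr.py
```

```text
wrist (0.4115, 0.392, np.float64(0.1032), 0.129, 0.015, 79.3, np.int32(2395), (np.int64(317), np.int64(225)))
scene (0.4124, 0.3916, np.float64(0.1046), 0.131, 0.018, 79.0, np.int32(551), (np.int64(511), np.int64(314)))
top (0.4099, 0.3853, np.float64(0.1049), 0.122, 0.016, 80.1, np.int32(539), (np.int64(104), np.int64(329)))
pos [0.412  0.3895 0.2194] yaw -10.53 tilt [ 5.e-04 -4.e-04 -1.e+00] F [-0.1 -0.2 -0.3] w 0.0597 gf 0.0 t 27.55 j [-1.18  0.35  0.44  1.74 -0.16  1.09 -0.87]
row [ 0.0013 -0.0013  0.1344] spin -0.0041
```

jog_arm --pt "0.002 -0.001 0.03 0" --pt "0.002 -0.001 0.07 0" --pt "0.002 -0.001 0.105 0" --pt "0.002 -0.001 0.125 0" --pt "0.002 -0.001 0.134 0" --pt "0.002 -0.001 0.134 0" --pt "0.002 -0.001 0.134 0"

```text
clock: 28.42
position: [0.4109, 0.393, 0.0864]
ee_rot: [-2.413, -2.011, -0.002]
force: [-0.1, -0.3, -0.2]
width: 0.655
gripper_force: 0.0
```

jog_arm --pt "0 0 0 0" --pt "0 0 0 0" --pt "0 0 0 0" --pt "0 0 0 0" --pt "0 0 0 0" --hand 0 --newtons 40

```text
clock: 29.05
position: [0.4105, 0.3926, 0.0855]
ee_rot: [2.413, 2.011, 0.001]
force: [-0.3, -0.1, 0.5]
width: 0.163
gripper_force: 40.1
```

jog_arm --pt "0 0 -0.01 0" --pt "0 0 -0.025 0" --pt "0 0 -0.035 0" --pt "0 0 -0.035 0"

```text
clock: 29.55
position: [0.4108, 0.3932, 0.1217]
ee_rot: [-2.413, -2.011, -0.003]
force: [0.7, -0.2, -2.9]
width: 0.164
gripper_force: 40.0
```

```bash
python3 - <<'E'
from h import *
for n in ('scene','top'):
    im=get(n); W=cloud(im); z=W[...,2]; X,Y=W[...,0],W[...,1]
    hsv=cv2.cvtColor(im['color'],cv2.COLOR_RGB2HSV)
    m=(hsv[...,1]<70)&(hsv[...,2]>90)&(z>.03)&(z<.085)&(Y>.2)&(Y<.55)&(X>.25)&(X<.55)
    r=cv2.minAreaRect(W[m][:,:2].astype(np.float32)); print(n,r)
# mat
    m=(im['color'].sum(2,dtype=int)<120)&(z<.015)&(Y>.1)&(X>.2)&(X<.6)&(Y<.6)
    for r in rect(W,m,500): print('mat',r)
go(.399,.344,.115,-11.8)
E
```

```text
scene ((0.4108600318431854, 0.3928079903125763), (0.1327766329050064, 0.17297518253326416), 79.43096160888672)
mat (0.4246, 0.3414, np.float64(0.0052), 0.148, 0.145, 78.0, np.int32(1010), (np.int64(455), np.int64(327)))
top ((0.4087371826171875, 0.3909118175506592), (0.1324794888496399, 0.17036819458007812), 79.65255737304688)
mat (0.3991, 0.3426, np.float64(0.005), 0.186, 0.143, -11.2, np.int32(2640), (np.int64(162), np.int64(332)))
pos [0.4101 0.3926 0.1205] yaw -10.37 tilt [-0.e+00  2.e-04 -1.e+00] F [-0.9  0.7 -3.8] w 0.0155 gf 40.0 t 29.65 j [-1.15  0.45  0.4   1.85 -0.22  0.88 -0.82]
row [-0.0498 -0.0022  0.0055] spin 0.025
```

jog_arm --pt "-0.01 0 0 0.005" --pt "-0.025 -0.001 0 0.015" --pt "-0.04 -0.001 0 0.02" --pt "-0.0487 -0.0015 0 0.025" --pt "-0.0487 -0.0015 0 0.025" --pt "-0.0487 -0.0015 0.015 0.025" --pt "-0.0487 -0.0015 0.027 0.025" --pt "-0.0487 -0.0015 0.032 0.025" --pt "-0.0487 -0.0015 0.035 0.025" --pt "-0.0487 -0.0015 0.036 0.025" --pt "-0.0487 -0.0015 0.036 0.025"

```text
clock: 31.02
position: [0.3997, 0.3449, 0.0854]
ee_rot: [-2.438, -1.981, 0.001]
force: [-5.8, -3.8, 13.3]
width: 0.169
gripper_force: 40.0
```

jog_arm --pt "0 0 0 0" --pt "0 0 0 0" --pt "0 0 0 0" --pt "0 0 -0.02 0" --pt "0 0 -0.06 0" --pt "0 0 -0.1 0" --pt "0 0 -0.13 0" --pt "0 0 -0.13 0" --hand 0.05

```text
clock: 32.02
position: [0.4012, 0.346, 0.2166]
ee_rot: [-2.438, -1.98, -0.007]
force: [-0.3, -0.1, -0.4]
width: 0.543
gripper_force: 0.0
```

```bash
python3 wr.py; python3 tray.py; python3 -c "
from h import *
go(.638,.250,.14,-82.3)"
```

```text
wrist (0.3996, 0.3446, np.float64(0.1032), 0.128, 0.015, 78.2, np.int32(2404), (np.int64(317), np.int64(231)))
scene (0.4012, 0.3442, np.float64(0.1044), 0.131, 0.019, 78.3, np.int32(490), (np.int64(498), np.int64(295)))
top (0.3968, 0.331, np.float64(0.1048), 0.108, 0.016, 79.4, np.int32(463), (np.int64(133), np.int64(337)))
pos [0.3995 0.3447 0.2135] yaw -11.8 tilt [-9.e-04 -9.e-04 -1.e+00] F [ 0.   0.2 -0.1] w 0.05 gf 0.0 t 32.17 j [-1.17  0.29  0.45  1.84 -0.14  1.05 -0.86]
row [0.0478 0.0018 0.1285] spin -0.0262
top along [-0.087  0.084] across [-0.067  0.064]
[(0.4377, 0.3408, np.float64(0.0105), 0.144, 0.093, 78.1, np.int32(2659), (np.int64(147), np.int64(312))), (0.3489, 0.3502, np.float64(0.0101), 0.127, 0.079, 78.4, np.int32(1716), (np.int64(137), np.int64(357)))]
-0.07 286 [0.0078 0.0099 0.0122]
-0.04 274 [0.0079 0.01   0.0123]
-0.01 71 [0.0074 0.0099 0.0123]
0.02 264 [0.0075 0.0098 0.0118]
0.05 265 [0.0076 0.0099 0.0121]
scene along [-0.084  0.086] across [-0.064  0.066]
[(0.3349, 0.3676, np.float64(0.013), 0.152, 0.071, 55.3, np.int32(526), (np.int64(519), np.int64(322))), (0.4177, 0.3312, np.float64(0.0108), 0.15, 0.132, 78.2, np.int32(2742), (np.int64(475), np.int64(320)))]
-0.07 59 [0.0083 0.0104 0.0125]
-0.04 135 [0.0086 0.0102 0.0121]
-0.01 209 [0.0083 0.0103 0.0125]
0.02 210 [0.0084 0.0101 0.012 ]
0.05 216 [0.0084 0.0101 0.012 ]
pos [0.3994 0.3445 0.2133] yaw -11.81 tilt [-0.0013 -0.0016 -1.    ] F [-0.4 -0.  -0.3] w 0.0502 gf 0.0 t 32.27 j [-1.17  0.29  0.45  1.84 -0.14  1.05 -0.86]
row [-0.0004 -0.0002  0.1333] spin -0.0001
pos [0.3994 0.3445 0.2133] yaw -11.81 tilt [-0.0013 -0.0016 -1.    ] F [-0.4 -0.  -0.3] w 0.0502 gf 0.0 t 32.27 j [-1.17  0.29  0.45  1.84 -0.14  1.05 -0.86]
row [-0.0436  0.2529  0.0731] spin 1.2303
```

jog_arm --pt "-0.004 0.025 0 0.15" --pt "-0.01 0.06 0 0.32" --pt "-0.017 0.1 0 0.5" --pt "-0.024 0.14 0 0.68" --pt "-0.031 0.18 0.01 0.86" --pt "-0.038 0.22 0.02 1.04" --pt "-0.0436 0.253 0.02 1.2" --pt "-0.0436 0.253 0.02 1.23" --pt "-0.0436 0.253 0.02 1.23" --pt "-0.0436 0.253 0.02 1.23" --pt "-0.0436 0.253 0.02 1.23" --hand 0.0915

```text
clock: 33.65
position: [0.6381, 0.2514, 0.1946]
ee_rot: [-3.133, -0.214, 0.0]
force: [-0.7, -0.5, 0.8]
width: 0.996
gripper_force: 0.0
```

```bash
cat > case.py <<'E'
from h import *
import sys
def case(x,y,zt=.036,n='wrist'):
    im=get(n); W=cloud(im); z=W[...,2]
    m=(abs(z-zt)<.006)&(np.hypot(W[...,0]-x,W[...,1]-y)<.1)
    for r in rect(W,m,400): print(n,r)
if __name__=='__main__':
    a=[float(v) for v in sys.argv[1:]]
    case(a[0],a[1],a[2]); case(a[0],a[1],a[2],'scene')
    go(*a[3:])
E
python3 case.py .638 .25 .036 .638 .25 .015 -82.3
```

```text
wrist (0.6399, 0.2524, np.float64(0.0352), 0.17, 0.069, 7.4, np.int32(11086), (np.int64(319), np.int64(212)))
scene (0.6402, 0.2533, np.float64(0.037), 0.173, 0.07, 7.5, np.int32(2497), (np.int64(368), np.int64(331)))
pos [0.6383 0.2511 0.1947] yaw -82.21 tilt [ 1.e-04  7.e-04 -1.e+00] F [-0.7  0.5  0.1] w 0.0917 gf 0.0 t 33.75 j [-0.89  0.63  0.75  1.47 -0.44  1.21 -1.52]
row [-0.0005  0.0011  0.1797] spin 0.0016
```

jog_arm --pt "0.0019 -0.001 0.04 0.006" --pt "0.0019 -0.001 0.09 0.006" --pt "0.0019 -0.001 0.135 0.006" --pt "0.0019 -0.001 0.165 0.006" --pt "0.0019 -0.001 0.178 0.006" --pt "0.0019 -0.001 0.18 0.006" --pt "0.0019 -0.001 0.18 0.006"

```text
clock: 34.62
position: [0.6414, 0.252, 0.0157]
ee_rot: [-3.135, -0.202, -0.003]
force: [-0.2, -0.9, -0.5]
width: 0.997
gripper_force: 0.0
```

jog_arm --pt "0 0 0 0" --pt "0 0 0 0" --pt "0 0 0 0" --pt "0 0 0 0" --pt "0 0 0 0" --hand 0 --newtons 45

```text
clock: 35.25
position: [0.6407, 0.2518, 0.0149]
ee_rot: [-3.135, -0.202, -0.001]
force: [-1.4, 0.1, 5.8]
width: 0.736
gripper_force: 45.0
```

jog_arm --pt "0 0 -0.01 0" --pt "0 0 -0.03 0" --pt "0 0 -0.055 0" --pt "0 0 -0.08 0" --pt "0 0 -0.1 0" --pt "0 0 -0.11 0" --pt "0 0 -0.11 0"

```text
clock: 36.12
position: [0.6407, 0.2519, 0.125]
ee_rot: [-3.135, -0.202, -0.001]
force: [0.2, -0.1, -4.8]
width: 0.736
gripper_force: 45.0
```

```bash
python3 -c "
from h import *
go(.4415,.007,.125,5)"
```

```text
pos [0.6407 0.2519 0.125 ] yaw -82.62 tilt [ 7.e-04  5.e-04 -1.e+00] F [ 0.2 -0.1 -4.8] w 0.0676 gf 45.0 t 36.12 j [-0.87  0.7   0.71  1.54 -0.49  1.09 -1.49]
row [-0.229   0.2173 -0.0003] spin -1.5293
```

jog_arm --pt "-0.008 0.007 0 -0.06" --pt "-0.025 0.023 0 -0.18" --pt "-0.045 0.042 0 -0.32" --pt "-0.066 0.062 0 -0.46" --pt "-0.087 0.082 0 -0.6" --pt "-0.108 0.102 0 -0.74" --pt "-0.129 0.122 0 -0.88" --pt "-0.15 0.142 0 -1.02" --pt "-0.171 0.162 0 -1.16" --pt "-0.192 0.182 0 -1.3" --pt "-0.21 0.2 0 -1.42" --pt "-0.223 0.211 0 -1.5" --pt "-0.229 0.2173 0 -1.529" --pt "-0.229 0.2173 0 -1.529" --pt "-0.229 0.2173 0 -1.529"

```text
clock: 38.0
position: [0.4414, 0.0072, 0.1242]
ee_rot: [-2.123, -2.315, 0.0]
force: [0.7, -0.1, -4.4]
width: 0.733
gripper_force: 45.0
```

```bash
cat > board.py <<'E'
from h import *
import sys
zc=float(sys.argv[1])  # expected case top
for n in ('wrist','scene','top'):
    im=get(n); W=cloud(im); z=W[...,2]
    m=(abs(z-.0125)<.004)&(abs(W[...,0]-.441)<.08)&(abs(W[...,1]-.006)<.13)
    if n!='scene':
        r=cv2.minAreaRect(W[m][:,:2].astype(np.float32)); print(n,'board',r)
    m=(abs(z-zc)<.005)&(abs(W[...,0]-.441)<.1)&(abs(W[...,1]-.006)<.13)
    for r in rect(W,m,200): print(n,'case',r)
go(*[float(v) for v in sys.argv[2:]])
E
python3 board.py .145 .4415 .007 .03 5
```

```text
wrist board ((0.4329500198364258, 0.10222335159778595), (0.1097768023610115, 0.007783086504787207), 4.9965291023254395)
wrist case (0.4383, 0.0448, np.float64(0.1447), 0.1, 0.093, 4.9, np.int32(29100), (np.int64(318), np.int64(220)))
wrist case (0.4444, -0.0278, np.float64(0.1447), 0.068, 0.02, 5.8, np.int32(3968), (np.int64(318), np.int64(365)))
scene case (0.4348, 0.04, np.float64(0.1463), 0.11, 0.093, -76.2, np.int32(916), (np.int64(395), np.int64(199)))
top board ((0.4779879152774811, 0.008276909589767456), (0.03624492138624191, 0.19960056245326996), 5.820545196533203)
pos [0.4415 0.0073 0.1243] yaw 5.0 tilt [-1.e-04 -1.e-04 -1.e+00] F [-0.4  0.2 -4. ] w 0.0674 gf 45.0 t 38.15 j [-0.46  0.25  0.39  2.14 -0.14  0.77  0.1 ]
row [-0.0003  0.      0.0943] spin -0.0
```

Board centre is (0.4413, 0.0065) at yaw 95°, and the held case is within 0.5 mm of that. I'll lower it.

jog_arm --pt "0 0 0.015 0" --pt "0 0 0.04 0" --pt "0 0 0.065 0" --pt "0 0 0.083 0" --pt "0 0 0.091 0" --pt "0 0 0.094 0" --pt "0 0 0.096 0" --pt "0 0 0.097 0" --pt "0 0 0.0975 0" --pt "0 0 0.0975 0"

```text
clock: 39.4
position: [0.4414, 0.0069, 0.0271]
ee_rot: [2.123, 2.316, 0.001]
force: [0.3, -0.6, -4.7]
width: 0.731
gripper_force: 45.0
```

jog_arm --pt "0 0 0 0" --pt "0 0 0 0" --pt "0 0 0 0" --pt "0 0 -0.02 0" --pt "0 0 -0.06 0" --pt "0 0 -0.11 0" --pt "0 0 -0.16 0" --pt "0 0 -0.17 0" --pt "0 0 -0.17 0" --hand 0.0915

```text
clock: 40.52
position: [0.4415, 0.0071, 0.1971]
ee_rot: [2.122, 2.316, 0.002]
force: [0.4, -0.0, -0.2]
width: 1.002
gripper_force: 0.0
```

```bash
python3 board.py .048 .6476 -.2368 .17 -93
```

```text
wrist board ((0.4411187171936035, 0.0073132142424583435), (0.11010538041591644, 0.19864791631698608), 4.978159427642822)
wrist case (0.4412, 0.0067, np.float64(0.0472), 0.169, 0.068, -84.9, np.int32(11648), (np.int64(318), np.int64(216)))
scene case (0.442, 0.0077, np.float64(0.0488), 0.171, 0.072, -84.4, np.int32(1345), (np.int64(380), np.int64(222)))
top board ((0.4791891276836395, 0.008909367024898529), (0.038886383175849915, 0.20045863091945648), 2.178164005279541)
top case (0.4671, -0.0557, np.float64(0.049), 0.045, 0.025, -84.9, np.int32(241), (np.int64(333), np.int64(303)))
pos [0.4403 0.0068 0.1956] yaw 4.99 tilt [-2.5e-03 -6.0e-04 -1.0e+00] F [0.5 1.  0.4] w 0.0917 gf 0.0 t 40.67 j [-0.51  0.15  0.43  2.05 -0.08  0.96  0.04]
row [-0.2607  0.1854  0.0252] spin 1.7102
```

jog_arm --pt "-0.02 0.014 0 0.12" --pt "-0.05 0.036 0 0.3" --pt "-0.08 0.057 0 0.48" --pt "-0.11 0.078 0 0.66" --pt "-0.14 0.1 0 0.84" --pt "-0.17 0.121 0 1.02" --pt "-0.2 0.142 0 1.2" --pt "-0.23 0.164 0 1.38" --pt "-0.255 0.182 0 1.56" --pt "-0.261 0.1855 0 1.71" --pt "-0.261 0.1855 0 1.71" --pt "-0.261 0.1855 0 1.71" --pt "-0.261 0.1855 0 1.71"

```text
clock: 42.3
position: [0.6485, -0.2364, 0.1968]
ee_rot: [-3.14, 0.078, 0.0]
force: [-1.6, -1.3, -0.6]
width: 0.997
gripper_force: 0.0
```

```bash
python3 case.py .6476 -.2368 .036 .6476 -.2368 .015 -92.9
```

```text
wrist (0.6475, -0.2378, np.float64(0.0352), 0.145, 0.063, -3.1, np.int32(8590), (np.int64(321), np.int64(216)))
scene (0.6481, -0.2355, np.float64(0.0364), 0.145, 0.071, -3.0, np.int32(917), (np.int64(263), np.int64(196)))
pos [ 0.6486 -0.2366  0.1971] yaw -92.91 tilt [ 3.e-04  6.e-04 -1.e+00] F [ 0.4  0.4 -0.3] w 0.0917 gf 0.0 t 42.4 j [-0.2   0.66  0.83  1.46 -0.5   1.24 -0.93]
row [-0.001   0.0003  0.1821] spin -0.0002
```

jog_arm --pt "-0.001 0.001 0.04 0.003" --pt "-0.001 0.001 0.09 0.003" --pt "-0.001 0.001 0.135 0.003" --pt "-0.001 0.001 0.165 0.003" --pt "-0.001 0.001 0.18 0.003" --pt "-0.001 0.001 0.182 0.003" --pt "-0.001 0.001 0.182 0.003" --pt "-0.001 0.001 0.182 0.003"

```text
clock: 43.4
position: [0.6485, -0.2384, 0.0163]
ee_rot: [3.14, -0.087, 0.003]
force: [0.9, 0.1, 0.2]
width: 0.997
gripper_force: 0.0
```

jog_arm --pt "0 0 0 0" --pt "0 0 0 0" --pt "0 0 0 0" --pt "0 0 0 0" --pt "0 0 0 0" --hand 0

```text
clock: 44.02
position: [0.6477, -0.2381, 0.015]
ee_rot: [3.14, -0.087, 0.0]
force: [0.2, 0.7, 0.5]
width: 0.68
gripper_force: 45.0
```

jog_arm --pt "0 0 -0.01 0" --pt "0 0 -0.03 0" --pt "0 0 -0.055 0" --pt "0 0 -0.08 0" --pt "0 0 -0.1 0" --pt "0 0 -0.12 0" --pt "0 0 -0.125 0" --pt "0 0 -0.125 0"

```text
clock: 45.02
position: [0.6476, -0.2378, 0.1399]
ee_rot: [-3.14, 0.087, -0.0]
force: [0.4, -0.5, -3.1]
width: 0.682
gripper_force: 45.0
```

```bash
python3 -c "
from h import *
go(.4412,.0066,.14,5)"
```

```text
pos [ 0.6476 -0.2378  0.1399] yaw -93.16 tilt [ 0.e+00  3.e-04 -1.e+00] F [ 0.4 -0.5 -3.1] w 0.0626 gf 45.0 t 45.02 j [-0.19  0.71  0.8   1.53 -0.54  1.14 -0.9 ]
row [-2.196e-01 -2.327e-01 -1.000e-04] spin -1.7133
```

jog_arm --pt "-0.008 -0.008 0 -0.06" --pt "-0.023 -0.024 0 -0.18" --pt "-0.042 -0.044 0 -0.32" --pt "-0.062 -0.066 0 -0.48" --pt "-0.083 -0.088 0 -0.64" --pt "-0.104 -0.11 0 -0.8" --pt "-0.125 -0.132 0 -0.96" --pt "-0.146 -0.154 0 -1.12" --pt "-0.167 -0.176 0 -1.28" --pt "-0.187 -0.198 0 -1.44" --pt "-0.204 -0.216 0 -1.58" --pt "-0.215 -0.228 0 -1.68" --pt "-0.2196 -0.2327 0 -1.713" --pt "-0.2196 -0.2327 0 -1.713" --pt "-0.2196 -0.2327 0 -1.713"

```text
clock: 46.9
position: [0.4417, 0.0059, 0.1398]
ee_rot: [2.125, 2.313, -0.0]
force: [-0.3, -0.3, -2.9]
width: 0.679
gripper_force: 45.0
```

```bash
python3 -c "
from h import *
go(.4412,.0066,.063,5)"
```

```text
pos [0.4417 0.0059 0.1398] yaw 4.85 tilt [ 2.e-04 -3.e-04 -1.e+00] F [-0.3 -0.3 -2.9] w 0.0623 gf 45.0 t 46.9 j [-0.48  0.23  0.42  2.12 -0.13  0.81  0.1 ]
row [ 0.0008 -0.0004  0.0768] spin -0.0027
```

jog_arm --pt "0.0008 -0.0004 0.015 -0.003" --pt "0.0008 -0.0004 0.038 -0.003" --pt "0.0008 -0.0004 0.058 -0.003" --pt "0.0008 -0.0004 0.069 -0.003" --pt "0.0008 -0.0004 0.073 -0.003" --pt "0.0008 -0.0004 0.0755 -0.003" --pt "0.0008 -0.0004 0.0765 -0.003" --pt "0.0008 -0.0004 0.077 -0.003" --pt "0.0008 -0.0004 0.077 -0.003"

```text
clock: 48.02
position: [0.4409, 0.0073, 0.0631]
ee_rot: [2.119, 2.319, 0.001]
force: [0.8, 0.0, -2.0]
width: 0.679
gripper_force: 45.0
```

jog_arm --pt "0 0 0 0" --pt "0 0 0 0" --pt "0 0 0 0" --pt "0 0 -0.02 0" --pt "0 0 -0.06 0" --pt "0 0 -0.1 0" --pt "0 0 -0.135 0" --pt "0 0 -0.135 0" --pt "0 0 -0.135 0" --hand 0.0915

```text
clock: 49.15
position: [0.4404, 0.0073, 0.1975]
ee_rot: [-2.119, -2.319, 0.0]
force: [0.4, -0.2, -0.1]
width: 0.996
gripper_force: 0.0
```

```bash
python3 board.py .084 .6383 .0778 .19 -90.7
```

```text
wrist board ((0.4410936236381531, 0.007433906197547913), (0.11005932092666626, 0.19876760244369507), 4.9194111824035645)
wrist case (0.4408, 0.0071, np.float64(0.0832), 0.145, 0.063, -84.8, np.int32(11390), (np.int64(319), np.int64(226)))
scene case (0.4422, 0.008, np.float64(0.0847), 0.147, 0.067, -86.2, np.int32(1097), (np.int64(382), np.int64(211)))
top board ((0.4781947433948517, 0.00862235575914383), (0.03911181911826134, 0.2003280222415924), 2.850257158279419)
pos [0.44   0.0072 0.1969] yaw 5.15 tilt [-2.e-03 -5.e-04 -1.e+00] F [ 0.5 -0.3 -0.6] w 0.0915 gf 0.0 t 49.3 j [-0.52  0.15  0.44  2.05 -0.08  0.96  0.05]
row [0.0526 0.2038 0.0065] spin 1.6729
```

jog_arm --pt "0.005 0.02 0 0.15" --pt "0.013 0.05 0 0.33" --pt "0.021 0.08 0 0.51" --pt "0.029 0.11 0 0.69" --pt "0.037 0.14 0 0.87" --pt "0.044 0.17 0 1.05" --pt "0.05 0.195 0 1.23" --pt "0.0526 0.2038 0.005 1.41" --pt "0.0526 0.2038 0.006 1.59" --pt "0.0526 0.2038 0.006 1.673" --pt "0.0526 0.2038 0.006 1.673" --pt "0.0526 0.2038 0.006 1.673"

```text
clock: 50.8
position: [0.6388, 0.0779, 0.1914]
ee_rot: [3.141, -0.016, -0.001]
force: [-0.5, -0.3, 0.5]
width: 0.998
gripper_force: 0.0
```

```bash
python3 case.py .6383 .0778 .036 .6383 .0778 .015 -90.7
```

```text
wrist (0.6388, 0.077, np.float64(0.0352), 0.119, 0.059, -0.5, np.int32(6741), (np.int64(320), np.int64(218)))
scene (0.6392, 0.0784, np.float64(0.0369), 0.121, 0.061, 0.3, np.int32(1126), (np.int64(325), np.int64(273)))
pos [0.639  0.0778 0.1918] yaw -90.64 tilt [-2.e-04  1.e-04 -1.e+00] F [-0.6  0.8  0.6] w 0.0911 gf 0.0 t 50.9 j [-0.69  0.57  0.77  1.6  -0.42  1.15 -1.41]
row [-6.000e-04  1.000e-04  1.768e-01] spin 0.0011
```

jog_arm --pt "0 0.0005 0.04 -0.002" --pt "0 0.0005 0.09 -0.002" --pt "0 0.0005 0.135 -0.002" --pt "0 0.0005 0.163 -0.002" --pt "0 0.0005 0.175 -0.002" --pt "0 0.0005 0.177 -0.002" --pt "0 0.0005 0.177 -0.002" --pt "0 0.0005 0.177 -0.002"

```text
clock: 51.9
position: [0.6399, 0.0775, 0.0162]
ee_rot: [-3.141, 0.016, -0.003]
force: [0.1, -0.5, -0.3]
width: 0.997
gripper_force: 0.0
```

jog_arm --pt "0 0 0 0" --pt "0 0 0 0" --pt "0 0 0 0" --pt "0 0 0 0" --pt "0 0 0 0" --pt "0 0 0 0" --hand 0

```text
clock: 52.65
position: [0.639, 0.0773, 0.0149]
ee_rot: [3.141, -0.016, -0.0]
force: [-0.3, 0.1, 0.8]
width: 0.625
gripper_force: 45.0
```

jog_arm --pt "0 0 -0.01 0" --pt "0 0 -0.03 0" --pt "0 0 -0.06 0" --pt "0 0 -0.09 0" --pt "0 0 -0.12 0" --pt "0 0 -0.145 0" --pt "0 0 -0.15 0" --pt "0 0 -0.15 0"

```text
clock: 53.65
position: [0.6389, 0.0776, 0.1651]
ee_rot: [-3.141, 0.016, -0.0]
force: [-0.3, 0.4, -2.4]
width: 0.623
gripper_force: 45.0
```

```bash
python3 -c "
from h import *
go(.4412,.0068,.165,5)"
```

```text
pos [0.6389 0.0776 0.1651] yaw -90.59 tilt [ 2.e-04  4.e-04 -1.e+00] F [-0.3  0.4 -2.4] w 0.0572 gf 45.0 t 53.65 j [-0.68  0.59  0.75  1.63 -0.44  1.1  -1.39]
row [-0.1969  0.0728  0.    ] spin -1.6683
```

jog_arm --pt "-0.006 0.002 0 -0.06" --pt "-0.018 0.007 0 -0.18" --pt "-0.035 0.013 0 -0.34" --pt "-0.053 0.02 0 -0.5" --pt "-0.072 0.027 0 -0.66" --pt "-0.091 0.034 0 -0.82" --pt "-0.11 0.041 0 -0.98" --pt "-0.129 0.048 0 -1.14" --pt "-0.148 0.055 0 -1.3" --pt "-0.167 0.062 0 -1.45" --pt "-0.183 0.068 0 -1.57" --pt "-0.193 0.0715 0 -1.645" --pt "-0.1969 0.0728 0 -1.668" --pt "-0.1969 0.0728 0 -1.668" --pt "-0.1969 0.0728 0 -1.668"

```text
clock: 55.52
position: [0.4418, 0.0069, 0.1648]
ee_rot: [2.124, 2.315, -0.0]
force: [-0.1, 0.3, -2.5]
width: 0.624
gripper_force: 45.0
```

```bash
python3 -c "
from h import *
go(.4412,.0068,.099,5)"
```

```text
pos [0.4418 0.0069 0.1648] yaw 4.94 tilt [ 1.e-04 -1.e-04 -1.e+00] F [-0.1  0.3 -2.5] w 0.0573 gf 45.0 t 55.52 j [-0.48  0.19  0.4   2.09 -0.1   0.88  0.06]
row [ 0.     -0.0006  0.0658] spin -0.0011
```

jog_arm --pt "0 -0.0006 0.015 -0.001" --pt "0 -0.0006 0.035 -0.001" --pt "0 -0.0006 0.05 -0.001" --pt "0 -0.0006 0.059 -0.001" --pt "0 -0.0006 0.063 -0.001" --pt "0 -0.0006 0.065 -0.001" --pt "0 -0.0006 0.066 -0.001" --pt "0 -0.0006 0.066 -0.001" --pt "0 -0.0006 0.066 -0.001"

```text
clock: 56.65
position: [0.4409, 0.0067, 0.0991]
ee_rot: [2.122, 2.317, 0.001]
force: [0.2, 0.1, -2.2]
width: 0.623
gripper_force: 45.0
```

jog_arm --pt "0 0 0 0" --pt "0 0 0 0" --pt "0 0 0 0" --pt "0 0 -0.02 0" --pt "0 0 -0.06 0" --pt "0 0 -0.1 0" --pt "0 0 -0.12 0" --pt "0 0 -0.12 0" --pt "0 0 -0.12 0" --hand 0.0915

```text
clock: 57.78
position: [0.4403, 0.0066, 0.2182]
ee_rot: [-2.121, -2.317, 0.001]
force: [-0.5, -0.3, -0.1]
width: 0.997
gripper_force: 0.0
```

```bash
python3 board.py .12 .6503 -.0845 .19 -80
```

```text
wrist board ((0.44110405445098877, 0.00718272477388382), (0.11007669568061829, 0.1988586038351059), 4.956015586853027)
wrist case (0.4408, 0.0068, np.float64(0.1193), 0.119, 0.058, -84.9, np.int32(9509), (np.int64(319), np.int64(232)))
scene case (0.4424, 0.0074, np.float64(0.1207), 0.122, 0.06, -85.0, np.int32(855), (np.int64(383), np.int64(199)))
top board ((0.4761676788330078, 0.008545070886611938), (0.04150102287530899, 0.20046170055866241), 3.5307745933532715)
pos [0.4402 0.0065 0.218 ] yaw 5.04 tilt [-1.8e-03 -5.0e-04 -1.0e+00] F [ 0.  -0.3 -0.3] w 0.0916 gf 0.0 t 57.92 j [-0.51  0.12  0.42  2.02 -0.06  1.02  0.03]
row [-0.1091  0.2014  0.0277] spin 1.4841
```

Case c is placed. Next is d.

jog_arm --pt "-0.011 0.02 0 0.15" --pt "-0.027 0.05 0 0.33" --pt "-0.043 0.08 0 0.51" --pt "-0.06 0.11 0 0.69" --pt "-0.076 0.14 0 0.87" --pt "-0.092 0.17 0 1.05" --pt "-0.105 0.194 0 1.23" --pt "-0.109 0.2014 0.015 1.4" --pt "-0.109 0.2014 0.0277 1.484" --pt "-0.109 0.2014 0.0277 1.484" --pt "-0.109 0.2014 0.0277 1.484"

```text
clock: 59.3
position: [0.651, -0.0843, 0.1913]
ee_rot: [3.129, 0.277, -0.0]
force: [-0.2, 0.5, -0.3]
width: 0.996
gripper_force: 0.0
```

```bash
python3 case.py .6503 -.0845 .036 .6503 -.0845 .015 -80
```

```text
wrist (0.6509, -0.0851, np.float64(0.0352), 0.094, 0.054, 10.1, np.int32(4844), (np.int64(320), np.int64(220)))
scene (0.6502, -0.0842, np.float64(0.0365), 0.097, 0.057, 9.8, np.int32(639), (np.int64(288), np.int64(231)))
pos [ 0.6512 -0.0843  0.1918] yaw -79.92 tilt [ 8.e-04  1.e-04 -1.e+00] F [-0.1  0.2  0.7] w 0.0918 gf 0.0 t 59.4 j [-0.41  0.58  0.73  1.56 -0.41  1.16 -0.99]
row [-0.0011 -0.      0.1768] spin 0.0015
```

jog_arm --pt "-0.0004 0.0007 0.04 0" --pt "-0.0004 0.0007 0.09 0" --pt "-0.0004 0.0007 0.135 0" --pt "-0.0004 0.0007 0.163 0" --pt "-0.0004 0.0007 0.175 0" --pt "-0.0004 0.0007 0.177 0" --pt "-0.0004 0.0007 0.177 0" --pt "-0.0004 0.0007 0.177 0"

```text
clock: 60.4
position: [0.6516, -0.0852, 0.0155]
ee_rot: [3.129, 0.274, 0.003]
force: [0.2, -0.7, 0.5]
width: 0.995
gripper_force: 0.0
```

jog_arm --pt "0 0 0 0" --pt "0 0 0 0" --pt "0 0 0 0" --pt "0 0 0 0" --pt "0 0 0 0" --pt "0 0 0 0" --hand 0

```text
clock: 61.15
position: [0.6507, -0.0852, 0.0142]
ee_rot: [3.13, 0.274, 0.0]
force: [-0.4, -0.5, -0.4]
width: 0.568
gripper_force: 45.0
```

jog_arm --pt "0 0 -0.01 0" --pt "0 0 -0.03 0" --pt "0 0 -0.06 0" --pt "0 0 -0.1 0" --pt "0 0 -0.14 0" --pt "0 0 -0.17 0" --pt "0 0 -0.185 0" --pt "0 0 -0.185 0"

```text
clock: 62.15
position: [0.6511, -0.0851, 0.2003]
ee_rot: [-3.13, -0.274, -0.003]
force: [-0.2, 0.9, -3.4]
width: 0.571
gripper_force: 45.0
```

```bash
python3 -c "
from h import *
go(.4411,.0068,.20,5)"
```

```text
pos [ 0.6511 -0.0851  0.2003] yaw -79.99 tilt [ 1.8e-03  2.0e-04 -1.0e+00] F [-0.2  0.9 -3.4] w 0.0524 gf 45.0 t 62.15 j [-0.41  0.57  0.74  1.55 -0.41  1.18 -0.99]
row [-1.908e-01 -1.270e-01 -1.000e-04] spin -1.4833
```

jog_arm --pt "-0.006 -0.004 0 -0.05" --pt "-0.02 -0.013 0 -0.16" --pt "-0.038 -0.025 0 -0.3" --pt "-0.056 -0.037 0 -0.44" --pt "-0.074 -0.049 0 -0.58" --pt "-0.093 -0.062 0 -0.72" --pt "-0.112 -0.075 0 -0.87" --pt "-0.131 -0.087 0 -1.02" --pt "-0.15 -0.1 0 -1.17" --pt "-0.168 -0.112 0 -1.31" --pt "-0.181 -0.12 0 -1.42" --pt "-0.189 -0.1255 0 -1.475" --pt "-0.1908 -0.127 0 -1.483" --pt "-0.1908 -0.127 0 -1.483" --pt "-0.1908 -0.127 0 -1.483"

```text
clock: 64.03
position: [0.4412, 0.0067, 0.1992]
ee_rot: [2.124, 2.314, -0.0]
force: [-0.4, 0.1, -2.0]
width: 0.569
gripper_force: 45.0
```

```bash
python3 -c "
from h import *
go(.4411,.0068,.1345,5)"
```

```text
pos [0.4412 0.0067 0.1992] yaw 4.91 tilt [ 2.e-04 -2.e-04 -1.e+00] F [-0.4  0.1 -2. ] w 0.0522 gf 45.0 t 64.03 j [-0.5   0.14  0.42  2.04 -0.07  0.97  0.04]
row [ 0.0001 -0.0001  0.0647] spin -0.0016
```

jog_arm --pt "0 0 0.015 -0.001" --pt "0 0 0.035 -0.001" --pt "0 0 0.05 -0.001" --pt "0 0 0.058 -0.001" --pt "0 0 0.062 -0.001" --pt "0 0 0.064 -0.001" --pt "0 0 0.065 -0.001" --pt "0 0 0.065 -0.001" --pt "0 0 0.065 -0.001"

```text
clock: 65.15
position: [0.4409, 0.0069, 0.1344]
ee_rot: [2.121, 2.317, 0.001]
force: [-0.5, 0.2, -2.9]
width: 0.571
gripper_force: 45.0
```

jog_arm --pt "0 0 0 0" --pt "0 0 0 0" --pt "0 0 0 0" --pt "0 0 -0.02 0" --pt "0 0 -0.06 0" --pt "0 0 -0.1 0" --pt "0 0 -0.12 0" --pt "0 0 -0.12 0" --pt "0 0 -0.12 0" --hand 0.0915

```text
clock: 66.28
position: [0.4403, 0.0069, 0.2535]
ee_rot: [-2.121, -2.317, 0.001]
force: [-0.1, -0.4, -0.8]
width: 0.996
gripper_force: 0.0
```

```bash
python3 board.py .156 .4411 .0068 .25 5; python3 tray.py; python3 - <<'E'
from h import *
im=get('top'); W=cloud(im); z=W[...,2]; X,Y=W[...,0],W[...,1]
m=(z>.016)&(z<.045)&(X>.33)&(X<.49)&(Y<-.275)&(Y>-.43)
for r in rect(W,m): print('offcut',r)
E
```

```text
wrist board ((0.4410247206687927, 0.007296644151210785), (0.10997810959815979, 0.1989317536354065), 5.023640155792236)
wrist case (0.4407, 0.0075, np.float64(0.1553), 0.094, 0.053, -84.8, np.int32(6873), (np.int64(319), np.int64(234)))
scene case (0.4424, 0.0079, np.float64(0.1568), 0.097, 0.057, -85.1, np.int32(648), (np.int64(385), np.int64(187)))
top board ((0.4722294807434082, 0.007872454822063446), (0.04626983776688576, 0.19986574351787567), 4.763326168060303)
pos [0.4402 0.0068 0.2533] yaw 5.04 tilt [-1.7e-03 -5.0e-04 -1.0e+00] F [-0.5 -0.2 -0.9] w 0.0913 gf 0.0 t 66.42 j [-0.53  0.08  0.43  1.96 -0.04  1.11  0.  ]
row [-0.0001  0.0009  0.0033] spin 0.0006
top along [-0.087  0.084] across [-0.067  0.063]
[(0.4374, 0.3402, np.float64(0.0106), 0.143, 0.093, 78.3, np.int32(2749), (np.int64(147), np.int64(312))), (0.3494, 0.3588, np.float64(0.0104), 0.143, 0.082, 78.5, np.int32(1902), (np.int64(135), np.int64(357)))]
-0.07 275 [0.0078 0.0101 0.0121]
-0.04 276 [0.0082 0.0102 0.0119]
-0.01 67 [0.0083 0.0099 0.0122]
0.02 269 [0.0078 0.0099 0.0118]
0.05 268 [0.0079 0.0099 0.0122]
scene along [-0.084  0.086] across [-0.064  0.066]
[(0.3344, 0.3674, np.float64(0.0124), 0.151, 0.072, 55.5, np.int32(495), (np.int64(519), np.int64(321))), (0.4179, 0.3312, np.float64(0.0107), 0.151, 0.132, 77.9, np.int32(2721), (np.int64(475), np.int64(320)))]
-0.07 58 [0.0083 0.0104 0.0124]
-0.04 138 [0.0085 0.01   0.0126]
-0.01 206 [0.0078 0.0099 0.0117]
0.02 221 [0.0085 0.0101 0.0119]
0.05 215 [0.0082 0.0102 0.0123]
pos [0.4404 0.0068 0.2536] yaw 5.03 tilt [-1.2e-03 -4.0e-04 -1.0e+00] F [ 0.1  0.4 -0.2] w 0.0916 gf 0.0 t 66.53 j [-0.53  0.08  0.43  1.96 -0.04  1.11  0.  ]
row [ 0.3396 -0.0114  0.1735] spin 0.2938
offcut (0.4312, -0.3138, np.float64(0.0357), 0.03, 0.02, 0.1, np.int32(93), (np.int64(455), np.int64(324)))
offcut (0.3815, -0.3066, np.float64(0.0348), 0.038, 0.026, -88.9, np.int32(73), (np.int64(455), np.int64(346)))
```

```bash
python3 -c "
from cell import arm
print(arm.sign_off())"
```

```text
the job is handed in; nothing more can be done
None
```

The job is handed in at about 66 s of 208 s: both offcuts are in the scrap box, the empty tray is flat in the middle of the mat (put back after it got knocked aside), the four cases are stacked a, b, c, d within about 1 mm and 0.3° of the board's centre and angle, and I did not touch the mallet, glue or rosette, though I did not re-measure them at the end.

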